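Gauge the test tiles and sort them by thickness

ROBOT

A 7-joint arm with a two-finger parallel gripper is mounted at the origin on a cart in front of the work surface, level with it; the furniture and walls round the work are solid. World frame = base frame: x ahead of the robot, y to its left, z up, the work surface at z = 0. Lengths are in m, angles in degrees, forces in N, time in s.
With the tool pointing down it reaches from about 0.4 to 0.85 m from the base axis. Payload 10.4 kg.
Tool frame: the origin (TCP) lies midway between the tips of the shut fingers; the grasp point (between the pads) lies 19 mm behind it; z points along the fingers, y is the direction in which the jaws open and shut (so a half turn about z gives the same grasp; the last joint's range is limited). The gripper opens to 85 mm and grips with 20 to 120 N. Pads are 22 mm wide; open, the fingers measure 114 mm over their backs; the gripper's body (76 mm by 85 mm) begins 54 mm behind the grasp point. The pads swing forward as they close: fully open they stand 13 mm farther back than shut.
Start: joints at [73.591, 19.034, -3.707, 83.658, 1.238, 77.344, -5.071], TCP at [0.163, -0.603, 0.231] pointing down, gripper open.
Joint ranges: [-148.97, 148.97], [-28.65, 121.19], [-84.17, 76.75], [9.2, 138.47], [-72.65, 252.65], [3.7, 117.97], [-149.18, 149.18]. Speed limits (degrees/s): [127.2, 127.2, 159.86, 159.86, 180, 180, 180].

INTERFACE

Orientations are given as a 3x3 rotation matrix whose columns are the frame's x, y, z axes.
In Python, from station import * gives the robot as it stands.
- The arm moves only by the tool send_rows, never from a script. Its argument "moves" is a list of rows, each a list of 5 numbers: the shift along the tool's x, y, z scaled (see below), then the turn about the tool's z scaled (see below), then the gripper's target within -1 to 1 (fully open at 1, half-way at 0, shut at -1). In form: [[x, y, z, twist, fingers], ...]. A call has 1 to 5 rows; each row is the pose to reach, as a shift and turn from the pose measured when the call began, along the tool's axes at that moment, turning the shorter way round; what a row does not reach only later rows make up. The controller multiplies each number of a shift by 0.08 m and each number of a turn by 180 degrees. A row lasts 1/12 s, in which the tool goes at most 41.7 mm and 7.16 degrees, less where a joint would pass 70% of its speed; a pose out of reach is approached as far as the arm can. A call with a number of a shift or a turn outside -1 to 1 is refused whole. A call with a gripper value outside its range is refused whole. The fingers move at their own pace and stop on an object; "newtons" is the grip in N (left out, the last holds). Time passes only in rows, so rows that repeat a pose let the fingers close. It gives the time, the measured TCP pose, the force and the opening at its end, in the units of the state.
- get_obs(): the state, without advancing time (a new reading comes with each control period).
- capture(name): name is "scene" or "top"; returns (picture, depth): 420x560x3 uint8, red, green, blue; 420x560 float32, m along the optical axis (not along the pixel's ray), 0 where there is no reading.
- camera_params(name): a dict with "camera_matrix" (3x3 intrinsics, pixels), "R" (3x3) and "t" (3): a world point X has camera coordinates R X + t. Camera axes: x right, y down, z forward; pixel columns grow to the right and rows downward; lengths in m; the calibration is good to about 2 mm. A picture is of the moment at which its call begins. camera_params takes no time and is no camera call.
- close_job(): hands the job in, once; it reports no verdict.
Trained networks look in the newest picture that a camera, given by its name, has taken for a name from the list of things; names that differ only in an ending like _2 or _b are one class to them, and where a whole thing is asked for, a point or a joint stands for the part that bears it (a point fixed in the world has none). Each returns a list of dicts, best first, with "confidence" (0 to 1); they miss things now and then, are a little off and sometimes report something else, mostly with a low value. They report only what shows in the picture. A call takes as long as a camera call. They do not tell look-alikes from the thing itself.
- find_in(name, camera): "extent" ([left, top, width, height] in pixels, round what is visible of it).
- masks_of(name, camera): "mask" (420x560 bool, what is visible of it) and "extent" ([left, top, width, height] in pixels, round what is visible of it).
The state is a dict: "time_s": time; "joint_positions": joint angles; "joint_vel": joint speeds; "joint_torque": joint torques, N m; "tcp_pos": TCP position; "tcp_rot": TCP orientation; "force": force on the tool from outside, world axes, zero at the start; "wrist_torque": the same for the moment, N m; "finger_gap": opening from 0.0 (shut) to 1.0 (fully open).
Only numpy, scipy, OpenCV 4.12 (cv2) and the standard library are available. Lean on these libraries where they do the work, as an engineer would, in place of code of your own. Each camera call takes 0.05 s, during which the arm holds its last target. There are 200 camera calls.

TASK

Take all the test tiles that hang on the peg rail off their pegs and stand each in a station of the step gauge, let go, so that it sinks as far as it will. When all of them stand in the gauge together, see how deep each went and move it into its stand, upright in a pocket: right thickness (passes go, stops at no-go) into the green stand, too thick (stopped at go) into the red one, too thin (goes down to the floor) into the blue one. Let no tile fall over, and leave the other things on the table where they are.

Things in the scene. Friction and masses are not known exactly. Their poses are not given: they have to be found in the camera images.
- white_tile: fired clay test tile with whitish glaze on its lower half; 44 mm wide (y), 100 mm tall (z, up), 8 to 17 mm thick (x): the thickness is unknown and glaze tells nothing of it. Origin: centre of its bottom edge. An 18 mm hole runs along x, 86 mm above the origin. Starts hanging on a peg; 0.05 to 0.2 kg; can be pinched across its width. None if absent
- black_tile: fired clay test tile with black glaze on its lower half; 44 mm wide (y), 100 mm tall (z, up), 8 to 17 mm thick (x): the thickness is unknown and glaze tells nothing of it. Origin: centre of its bottom edge. An 18 mm hole runs along x, 86 mm above the origin. Starts hanging on a peg; 0.05 to 0.2 kg; can be pinched across its width. None if absent
- amber_tile: fired clay test tile with amber-brown glaze on its lower half; 44 mm wide (y), 100 mm tall (z, up), 8 to 17 mm thick (x): the thickness is unknown and glaze tells nothing of it. Origin: centre of its bottom edge. An 18 mm hole runs along x, 86 mm above the origin. Starts hanging on a peg; 0.05 to 0.2 kg; can be pinched across its width. None if absent
- grey_tile: fired clay test tile with grey glaze on its lower half; 44 mm wide (y), 100 mm tall (z, up), 8 to 17 mm thick (x): the thickness is unknown and glaze tells nothing of it. Origin: centre of its bottom edge. An 18 mm hole runs along x, 86 mm above the origin. Starts hanging on a peg; 0.05 to 0.2 kg; can be pinched across its width. None if absent
- peg_rail: fixed wooden board, 350 mm along y, 16 mm thick, top 225 mm above the table, on two feet; four pegs point along its -x (to the robot). Origin: on the table under the middle of the board. A hanging tile's middle is 30 to 34 mm in front (-x) of the origin; raised about 8 mm it clears the peg's tip and comes off along -x
- peg_1 (a point): peg 1 of 4: level, 7 mm thick, axis 210 mm above the table. This point: on the axis, where the peg bends up, 52 mm in front of the board's middle; the tip lies 6 mm farther along -x and 5 mm higher. Axes as peg_rail
- peg_2 (a point): peg 2 of 4: level, 7 mm thick, axis 210 mm above the table. This point: on the axis, where the peg bends up, 52 mm in front of the board's middle; the tip lies 6 mm farther along -x and 5 mm higher. Axes as peg_rail
- peg_3 (a point): peg 3 of 4: level, 7 mm thick, axis 210 mm above the table. This point: on the axis, where the peg bends up, 52 mm in front of the board's middle; the tip lies 6 mm farther along -x and 5 mm higher. Axes as peg_rail
- peg_4 (a point): peg 4 of 4: level, 7 mm thick, axis 210 mm above the table. This point: on the axis, where the peg bends up, 52 mm in front of the board's middle; the tip lies 6 mm farther along -x and 5 mm higher. Axes as peg_rail
- step_gauge: fixed aluminium gauge, 264 mm along x, 60 along y (metal 34), 50 tall, four equal stepped slots open at both y ends. Tile stopped by the go width (bottom edge about 30 to 36 mm above table, red line): too thick; through go, stopped by no-go (15 to 20 mm, green line): right; down on the floor (4 mm, blue line): too thin. Origin: centre of underside, z up
- station_1 (a point): station 1 of 4 of the gauge; point: middle of its floor, 4 mm above the table; axes as step_gauge. Slot across x, heights above the table: mouth 26.5 mm wide at 50 mm, guide 20.5 mm wide down to 33, go width 15 mm from 30 down to 18, no-go width 10.5 mm from 16 down to 4; 45 degree lead-ins between. A tile stands in it with its thickness along x
- station_2 (a point): station 2 of 4 of the gauge; point: middle of its floor, 4 mm above the table; axes as step_gauge. Slot across x, heights above the table: mouth 26.5 mm wide at 50 mm, guide 20.5 mm wide down to 33, go width 15 mm from 30 down to 18, no-go width 10.5 mm from 16 down to 4; 45 degree lead-ins between. A tile stands in it with its thickness along x
- station_3 (a point): station 3 of 4 of the gauge; point: middle of its floor, 4 mm above the table; axes as step_gauge. Slot across x, heights above the table: mouth 26.5 mm wide at 50 mm, guide 20.5 mm wide down to 33, go width 15 mm from 30 down to 18, no-go width 10.5 mm from 16 down to 4; 45 degree lead-ins between. A tile stands in it with its thickness along x
- station_4 (a point): station 4 of 4 of the gauge; point: middle of its floor, 4 mm above the table; axes as step_gauge. Slot across x, heights above the table: mouth 26.5 mm wide at 50 mm, guide 20.5 mm wide down to 33, go width 15 mm from 30 down to 18, no-go width 10.5 mm from 16 down to 4; 45 degree lead-ins between. A tile stands in it with its thickness along x
- green_stand: loose wooden stand, painted green, for tiles of the right thickness: base 106 x 66 mm, two pockets 30 mm either side of the origin along x, each 25 mm (x) by 54 mm (y) inside, floor 10 mm and rim 52 mm above the table. A tile stands in a pocket with its thickness along the stand's x. Origin: centre of the underside, z up. 0.7 kg
- red_stand: loose wooden stand, painted red, for tiles that are too thick: base 106 x 66 mm, two pockets 30 mm either side of the origin along x, each 25 mm (x) by 54 mm (y) inside, floor 10 mm and rim 52 mm above the table. A tile stands in a pocket with its thickness along the stand's x. Origin: centre of the underside, z up. 0.7 kg
- blue_stand: loose wooden stand, painted blue, for tiles that are too thin: base 106 x 66 mm, two pockets 30 mm either side of the origin along x, each 25 mm (x) by 54 mm (y) inside, floor 10 mm and rim 52 mm above the table. A tile stands in a pocket with its thickness along the stand's x. Origin: centre of the underside, z up. 0.7 kg
- cutter_ring: metal cutter ring, 70 mm across, 32 mm tall, bystander; origin at the centre of its underside
- rib: wooden rib, 48 x 107 x 8 mm, bystander; origin at the centre of its underside
- slip_cup: blue slip cup, 52 mm across, 45 mm tall, bystander; origin at the centre of its underside
Not all that is in view belongs to the job. Leave any purple or turquoise look-alike of the black_tile alone.

How it is judged (in metres and radians):
On the way:
1. every tile stands released in a station of the step gauge, at rest, as deep as its thickness lets it go, all at the same time (x of white_tile in the frame of step_gauge between -0.105 and 0.105 m and y of white_tile in the frame of step_gauge between -0.02 and 0.02 m and z of white_tile in the frame of step_gauge between 0.011 and 0.0225 m and contact force between each of white_tile, black_tile, amber_tile, grey_tile and the fingers below 0.05 N and angle between each of white_tile, black_tile, amber_tile, grey_tile's own z axis and vertical below 0.35 rad and linear speed of each of white_tile, black_tile, amber_tile, grey_tile below 0.05 m/s and x of black_tile in the frame of step_gauge between -0.105 and 0.105 m and y of black_tile in the frame of step_gauge between -0.02 and 0.02 m and z of black_tile in the frame of step_gauge between -0.01 and 0.01 m and x of amber_tile in the frame of step_gauge between -0.105 and 0.105 m and y of amber_tile in the frame of step_gauge between -0.02 and 0.02 m and z of amber_tile in the frame of step_gauge between 0.0255 and 0.038 m and x of grey_tile in the frame of step_gauge between -0.105 and 0.105 m and y of grey_tile in the frame of step_gauge between -0.02 and 0.02 m and z of grey_tile in the frame of step_gauge between 0.011 and 0.0225 m), for 0.2 s.
At the end, for the whole second after the job is handed in: Every tile stands released and at rest in a pocket of the stand for its class: bottom edge's centre within 50 mm (stand's x) and 25 mm (y) of the stand's origin and less than 25 mm above its underside, leaning less than 0.55 rad (x of white_tile in the frame of green_stand between -0.05 and 0.05 m and y of white_tile in the frame of green_stand between -0.025 and 0.025 m and z of white_tile in the frame of green_stand between 0 and 0.025 m and angle between each of white_tile, black_tile, amber_tile, grey_tile's own z axis and vertical below 0.55 rad and linear speed of each of white_tile, black_tile, amber_tile, grey_tile below 0.03 m/s and x of black_tile in the frame of blue_stand between -0.05 and 0.05 m and y of black_tile in the frame of blue_stand between -0.025 and 0.025 m and z of black_tile in the frame of blue_stand between 0 and 0.025 m and x of amber_tile in the frame of red_stand between -0.05 and 0.05 m and y of amber_tile in the frame of red_stand between -0.025 and 0.025 m and z of amber_tile in the frame of red_stand between 0 and 0.025 m and x of grey_tile in the frame of green_stand between -0.05 and 0.05 m and y of grey_tile in the frame of green_stand between -0.025 and 0.025 m and z of grey_tile in the frame of green_stand between 0 and 0.025 m); the robot touches nothing.
It fails at once if a tile falls over (angle between any of white_tile, black_tile, amber_tile, grey_tile's own z axis and vertical above 1.1 rad).
It fails at once if the cutter ring, rib or slip cup is pushed aside by more than 40 mm (distance of any of cutter_ring, rib, slip_cup from where it was at the start of the episode above 0.04 m).
Of white_tile, black_tile, amber_tile, grey_tile only 3 to 4 are there at a start; the rules pass over those that are not, and their reading is None.
At some moment in a run one of green_stand, red_stand, blue_stand may be knocked a few centimetres aside while the robot is not near it.
It also fails if it takes over 210 s, if anything falls off the work surface, if the arm or the gripper's body presses on something with over 40 N, if the wrist force passes 120 N, or if a joint passes its speed limit or range.

## Working session

There is one attempt and no reset: what is moved stays moved. The work goes in short steps, Python scripts to look and compute and a tool call to move; the robot and the scene stay as the last step left them, time stands still between calls to the robot, and variables do not carry over. Pictures are saved under pics/ and viewed, about 12 in all and at most 16, crops included, and the job is handed in when it is done.

Besides the shell and the picture viewer there is one more tool, called in YAML: its name, and indented under it one key for each argument. send_rows: Moves the arm, as the interface text tells. Shifts and turns lie within -1 to 1; 1 stands for 0.08 m of shift or 180 degrees of turn. Its arguments: {"type":"object","properties":{"moves":{"type":"array","items":{"type":"array","items":{"type":"number"}}},"newtons":{"type":"number"}},"required":["moves"]}

```bash
mkdir -p pics; cat > h.py <<'E'
from station import *
import numpy as np, cv2
def snap(c,n=None):
    im,d=capture(c)
    if n: cv2.imwrite(f'pics/{n}.png',im[:,:,::-1])
    return im,d
def cloud(c,d):
    p=camera_params(c);K=np.array(p['camera_matrix']);R=np.array(p['R']);t=np.array(p['t'])
    v,u=np.mgrid[:d.shape[0],:d.shape[1]]
    X=np.stack([(u-K[0,2])*d/K[0,0],(v-K[1,2])*d/K[1,1],d],-1)
    W=(X-t)@R
    W[d<=0]=np.nan
    return W
def proj(c,X):
    p=camera_params(c);K=np.array(p['camera_matrix']);x=K@(np.array(p['R'])@np.array(X)+np.array(p['t']))
    return x[:2]/x[2]
E
python3 - <<'E'
from h import *
o=get_obs();print(o)
a,d=snap('scene','s0');b,e=snap('top','t0')
np.set_printoptions(precision=3,suppress=True)
for c in('scene','top'):
    p=camera_params(c);print(c,-np.array(p['R']).T@np.array(p['t']),np.array(p['R']).tolist(),p['camera_matrix'])
E
```

```text
{'time_s': 0.0, 'joint_positions': array([73.59058954, 19.07265184, -3.70671893, 83.70677287,  1.23738284,
       77.3444476 , -5.07087358]), 'joint_vel': array([-0.02470151,  0.03425519,  0.11012957,  0.1032814 ,  0.03652432,
       -0.04826433,  0.00670229]), 'joint_torque': array([ 7.47262166e-04, -6.25449371e+01,  4.97906038e-02, -3.91602767e+01,
        1.62811921e-02,  9.94083763e-03,  2.07415576e-05]), 'tcp_pos': array([ 0.16285851, -0.60300549,  0.23050215]), 'tcp_rot': array([[ 9.65403443e-01,  2.60760413e-01, -4.47304745e-04],
       [ 2.60760788e-01, -9.65402435e-01,  1.39675485e-03],
       [-6.76107186e-05, -1.46507148e-03, -9.99998924e-01]]), 'force': array([-0.39599674, -0.22871557, -0.25839584]), 'wrist_torque': array([ 0.02476876, -0.02326096,  0.01499962]), 'finger_gap': 0.99857691471089}
scene [-0.259  0.705  1.028] [[-0.6317302804127153, -0.7749670982092963, -0.0185161956874156], [-0.47617055755511983, 0.4067872053583174, -0.7796061631839606], [0.6117012775263088, -0.48368395285540805, -0.6259963105505089]] [[461.925   0.    284.937]
 [  0.    461.925 207.194]
 [  0.      0.      1.   ]]
top [0.481 0.019 1.484] [[-0.016398073710696872, -0.9998234132234707, -0.009178537396956224], [-0.9959506225241299, 0.01714472355727457, -0.08825200251519749], [0.08839378186488199, 0.007694207191998755, -0.9960558912547579]] [[446.649   0.    279.818]
 [  0.    446.649 210.589]
 [  0.      0.      1.   ]]
```

View pics/s0.png

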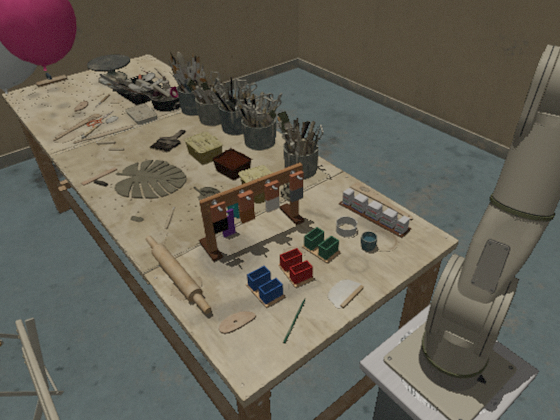

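View pics/t0.png

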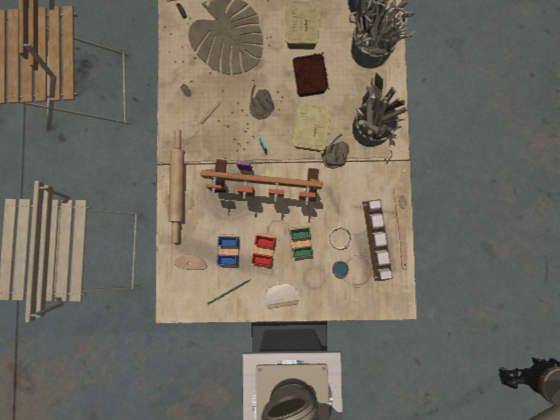

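```bash
python3 - <<'E'
from h import *
np.set_printoptions(precision=3,suppress=True)
names=['white_tile','black_tile','amber_tile','grey_tile','peg_rail','step_gauge','green_stand','red_stand','blue_stand','cutter_ring','rib','slip_cup']
for c in('scene','top'):
    im,d=snap(c);W=cloud(c,d)
    for n in names:
        for r in masks_of(n,c)[:3]:
            if r['confidence']<.3: continue
            P=W[r['mask']];P=P[~np.isnan(P).any(1)]
            if len(P)<5: print(c,n,'few');continue
            print(c,n,round(r['confidence'],2),r['extent'],len(P),'med',np.median(P,0),'lo',np.percentile(P,3,axis=0),'hi',np.percentile(P,97,axis=0))
E
```

```text
scene white_tile 0.93 [264.7, 183.4, 12.4, 29.1] 394 med [0.644 0.043 0.175] lo [0.639 0.019 0.125] hi [0.656 0.062 0.219]
scene black_tile 0.67 [228.4, 203.9, 11.1, 14.9] 102 med [0.81  0.079 0.037] lo [0.759 0.07  0.008] hi [0.833 0.125 0.097]
scene black_tile 0.62 [211.3, 202.3, 17.3, 31.2] 442 med [0.664 0.22  0.174] lo [0.658 0.197 0.123] hi [0.694 0.24  0.219]
scene black_tile 0.56 [227.6, 209.8, 5.8, 26.3] 215 med [0.751 0.137 0.039] lo [ 0.661  0.095 -0.   ] hi [0.802 0.199 0.122]
scene amber_tile 0.66 [238.8, 191.4, 13.9, 30.7] 449 med [0.651 0.133 0.176] lo [0.645 0.109 0.124] hi [0.667 0.152 0.219]
scene grey_tile 0.81 [290.5, 172.2, 9.0, 29.4] 330 med [ 0.634 -0.044  0.167] lo [ 0.629 -0.069  0.123] hi [ 0.647 -0.027  0.218]
scene peg_rail 0.59 [200.3, 162.4, 103.0, 99.4] 2154 med [0.687 0.139 0.193] lo [ 0.651 -0.084  0.008] hi [0.759 0.249 0.226]
scene step_gauge 0.76 [340.7, 185.7, 70.8, 54.1] 1435 med [ 0.5   -0.279  0.025] lo [ 0.385 -0.319 -0.   ] hi [ 0.629 -0.254  0.052]
scene step_gauge 0.49 [334.6, 215.5, 25.8, 25.0] 338 med [ 0.52  -0.169  0.016] lo [ 0.486 -0.
[... 2445 characters left out ...]
.6] 660 med [0.481 0.203 0.013] lo [0.435 0.17  0.005] hi [0.529 0.232 0.057]
top blue_stand 0.62 [359.7, 201.7, 30.6, 76.5] 1376 med [ 0.51  -0.281  0.03 ] lo [ 0.394 -0.315  0.002] hi [ 0.63  -0.255  0.057]
top cutter_ring 0.4 [336.6, 226.4, 14.8, 17.3] 60 med [ 0.537 -0.191  0.019] lo [ 0.5   -0.198 -0.002] hi [ 0.556 -0.164  0.038]
top cutter_ring 0.4 [176.2, 256.5, 29.0, 13.8] 347 med [0.447 0.332 0.01 ] lo [0.427 0.285 0.003] hi [0.47  0.373 0.016]
top rib 0.61 [174.1, 255.9, 30.7, 16.0] 355 med [0.446 0.328 0.01 ] lo [0.427 0.285 0.003] hi [0.467 0.373 0.016]
top slip_cup 0.67 [334.4, 260.9, 14.9, 14.2] 217 med [ 0.418 -0.161  0.029] lo [ 0.397 -0.182  0.022] hi [ 0.441 -0.137  0.05 ]
```

The pictures show the rail with four tiles: black, amber, white and grey at scene columns 219, 245, 270 and 295. The gauge is at top (377,240), the stands at top (228,250), (264,250) and (302,243), and a purple decoy stands behind the rail. Next I fit precise poses.

```bash
cat > fit.py <<'E'
from h import *
def rect(P,lab,axis=0):
    (c,s,a)=cv2.minAreaRect(P[:,:2].astype(np.float32)*1000)
    b=cv2.boxPoints((c,s,a)); e=b[1]-b[0]; f=b[2]-b[1]
    L=e if np.linalg.norm(e)>np.linalg.norm(f) else f
    ang=np.degrees(np.arctan2(L[1],L[0])); ang=(ang-axis*90+90)%180-90
    print(lab,len(P),'c',np.round(c,1),'size',np.round(sorted(s),1),'yaw',round(ang,2)); return np.array(c)/1000,ang
def box(W,x,y,z):
    P=W.reshape(-1,3);P=P[~np.isnan(P).any(1)]
    m=(P[:,0]>x[0])&(P[:,0]<x[1])&(P[:,1]>y[0])&(P[:,1]<y[1])&(P[:,2]>z[0])&(P[:,2]<z[1]);return P[m]
def stands(W,c):
    for n,y in(('green',(-.1,.03)),('red',(.03,.145)),('blue',(.145,.28))):
        rect(box(W,(.38,.6),y,(.043,.062)),c+' '+n+' rim')
        rect(box(W,(.38,.6),y,(.006,.062)),c+' '+n+' all')
E
python3 - <<'E'
from fit import *
for c in('top','scene'):
    im,d=snap(c);W=cloud(c,d)
    P=box(W,(.33,.7),(-.36,-.22),(.042,.062));ce,a=rect(P,c+' gauge')
    r=np.radians(a);R=np.array([[np.cos(r),-np.sin(r)],[np.sin(r),np.cos(r)]])
    q=((P[:,:2]-ce)@R)*1000
    q=q[abs(q[:,1])<14]
    print(' hist4mm',np.histogram(q[:,0],np.arange(-140,141,4))[0], 'z',np.median(P[:,2]))
    stands(W,c)
    P=box(W,(.6,.76),(-.13,.3),(.216,.235));
    # board line: top pts, robust: fit using cv2
    l=cv2.fitLine(P[:,:2].astype(np.float32),cv2.DIST_HUBER,0,.003,.003).ravel();print(c,'board line',l,len(P))
    n=np.array([-l[1],l[0]]);q=(P[:,:2]-l[2:])@n*1000;print(' perp hist',np.histogram(q,np.arange(-60,30,4)*1.0)[0])
    s=(P[:,:2]-l[2:])@l[:2];b=abs((P[:,:2]-l[2:])@n)<.008;print(' along',np.percentile(s[b],[0.5,99.5]))
    if c=='scene':
        for n,y in(('black',.22),('amber',.133),('white',.043),('grey',-.044)):
            rs=masks_of(n+'_tile',c)
            for r in rs:
                Q=W[r['mask']];Q=Q[~np.isnan(Q).any(1)]
                if abs(np.median(Q[:,1])-y)<.03:
                    Q=Q[Q[:,2]<.19]
                    med=np.median(Q[:,0]);F=Q[abs(Q[:,0]-med)<.006]
                    A=np.polyfit(F[:,1],F[:,0],1)
                    print(n,'face slope deg',np.degrees(np.arctan(A[0])),'y',np.percentile(F[:,1],[2,98]),'x at mid',np.polyval(A,np.mean(np.percentile(F[:,1],[2,98]))),'z',np.percentile(Q[:,2],[1]))
                    break
E
```

```text
top gauge 595 c [ 511.4 -288.3] size [ 36.2 249.9] yaw 6.75
 hist4mm [ 0  0  0  4  9 13 12 12 11 11  1  0  0  0  1  8 14  9 12 11 11 11 11 12
  9  0  0  0  0  1 10 11 11 11 10  9 12 12 11  9  0  0  0  0  2 10 11  9
 10 13 11 10 12 12  9  0  0  0  0  3 11 12 12  9 11 11  1  0  0  0] z 0.05144834473281302
top green rim 144 c [505.4 -36.2] size [61.8 92.5] yaw 6.18
top green all 829 c [489.2 -36.1] size [128.3 220.2] yaw -0.96
top red rim 147 c [481.9  87.4] size [61.6 92.9] yaw -10.36
top red all 798 c [489.5  87.6] size [112.5 216.9] yaw -0.93
top blue rim 148 c [483.  202.8] size [62.1 92.8] yaw -2.5
top blue all 841 c [490.9 212.5] size [132.8 217.7] yaw 0.01
top board line [0.15589309 0.98777395 0.6862712  0.11740769] 1066
 perp hist [  0   0   0   0   0   0   0   0   0   0  26  69 118 165 159 120  72  20
  16  29  58  57]
 along [-0.20624296  0.13696231]
scene gauge 430 c [ 509.5 -288.3] size [ 42.7 251.2] yaw 7.15
 hist4mm [ 0  0  0  5 10  7  6  8  9  5  0  0  0  0  0 13  7  8  6  9  5  7  4  9
  5  1  0  0  0  3  7  7  6  8  6  8  5  8  3  7  1  0  0  0  2  9  7  4
  6  7  5  7 
[... 388 characters left out ...]
9
scene blue all 935 c [479.8 223.8] size [106.2 107.7] yaw 87.75
scene board line [0.1185417  0.99294907 0.6752555  0.05406984] 756
 perp hist [  0   0   0   0   0   0   0   0   0   0   6  32  87  87 159 174  31   0
   2  17  35  40]
 along [-0.14425231  0.20091509]
black face slope deg 5.470175164015749 y [0.1977565  0.24068593] x at mid 0.6635292723794111 z [0.02263608]
amber face slope deg 5.503149628464458 y [0.10832607 0.15160653] x at mid 0.6498750308171126 z [9.8262709e-06]
white face slope deg 5.8419619113329 y [0.02121737 0.0617212 ] x at mid 0.6430935457385969 z [0.1200424]
grey face slope deg 5.954354368179627 y [-0.07043396 -0.02682123] x at mid 0.6333101149035388 z [0.12073405]
```

```bash
python3 - <<'E'
from fit import *
from scipy.optimize import minimize
G=[];B=[]
for c in('top','scene'):
    for k in range(3):
        im,d=snap(c);W=cloud(c,d)
        P=box(W,(.33,.7),(-.36,-.22),(.044,.060))
        def cost(p,full=False):
            r=np.radians(p[2]);x=(P[:,0]-p[0])*np.cos(r)+(P[:,1]-p[1])*np.sin(r);y=-(P[:,0]-p[0])*np.sin(r)+(P[:,1]-p[1])*np.cos(r)
            e=np.minimum.reduce([abs(x-s) for s in(-.09,-.03,.03,.09)])
            ov=np.clip(.01325-e,0,None)+np.clip(abs(x)-.127,0,None)+np.clip(abs(y)-.016,0,None)
            return (ov**2).mean()*1e6
        r=min((minimize(cost,[x0,-.288,6.9],method='Nelder-Mead',options=dict(xatol=1e-5,fatol=1e-6)) for x0 in(.508,.512)),key=lambda r:r.fun);print(c,'gauge',r.x.round(4),r.fun.round(2))
        # board: front-right face/top
        Q=box(W,(.6,.76),(-.13,.29),(.218,.235))
        best=None
        for a in np.arange(-9,-3,.25):
            t=np.radians(a);s=Q[:,0]*np.cos(t)+Q[:,1]*np.sin(t)
            h,ed=np.histogram(s,np.arange(.6,.75,.002));w=np.convolve(h,np.ones(8),'valid');i=w.argmax()
            sel=s[(s>=ed[i])&(s<ed[i+8])]
            if best is None or w[i]>best[0]: best=(w[i],a,sel.mean(),np.std(sel))
        print('   board n,yaw,perp',np.round(best,4),len(Q))
E
```

```text
top gauge [ 0.511  -0.288   6.6496] 0.56
   board n,yaw,perp [ 6.890e+02 -6.500e+00  6.715e-01  4.600e-03] 973
top gauge [ 0.5111 -0.288   6.4808] 0.57
   board n,yaw,perp [ 6.950e+02 -6.500e+00  6.714e-01  4.600e-03] 991
top gauge [ 0.511  -0.2881  6.6513] 0.67
   board n,yaw,perp [ 6.860e+02 -7.000e+00  6.697e-01  4.600e-03] 1000
scene gauge [ 0.5087 -0.2881  6.9684] 2.15
   board n,yaw,perp [ 4.550e+02 -6.750e+00  6.669e-01  4.300e-03] 623
scene gauge [ 0.509  -0.2882  6.6704] 1.68
   board n,yaw,perp [ 4.560e+02 -7.250e+00  6.653e-01  4.300e-03] 628
scene gauge [ 0.5091 -0.2881  7.1731] 2.22
   board n,yaw,perp [ 4.650e+02 -6.000e+00  6.692e-01  4.500e-03] 623
```

send_rows:
  moves:
    - [0.2,-0.3,-0.3,0,1]
    - [0.5,-0.7,-0.6,0,1]
    - [0.8,-1,-0.9,0.03,1]
    - [0.8,-1,-0.9,0.03,1]

```text
time_s: 2.33
tcp_pos: [0.2085, -0.5064, 0.3085]
tcp_rot: [[0.986, 0.168, 0.004], [0.168, -0.986, -0.005], [0.004, 0.006, -1.0]]
force: [1.0, -0.9, 0.5]
finger_gap: 0.998
```

```bash
cat > plan.py <<'E'
from h import *
import sys
def tile(y): return ((.6385+.1132*y)/.9936, y)
def st(k,dx=0):  # station k=1..4
    a=np.radians(6.7);s=(-.09,-.03,.03,.09)[k-1]+dx
    return (.510+s*np.cos(a), -.288+s*np.sin(a))
def plan(x,y,z,yaw):
    o=get_obs();R=np.array(o['tcp_rot']);p=np.array(o['tcp_pos'])
    cy=np.degrees(np.arctan2(R[1,0],R[0,0]))
    tw=-((yaw-cy+90)%180-90)/180
    d=R.T@(np.array([x,y,z])-p)/.08
    print('target',np.round([x,y,z],4),'pos',p.round(4),'yaw',cy.round(2),'shift now-frame',d.round(3),'twist',round(tw,4),'gap',round(o['finger_gap'],3),'t',o['time_s'])
    return d
E
python3 -c "
from plan import *
print([np.round(st(k),4) for k in (1,2,3,4)]); plan(*tile(-.0486),.28,-6.5)"
```

```text
[array([ 0.4206, -0.2985]), array([ 0.4802, -0.2915]), array([ 0.5398, -0.2845]), array([ 0.5994, -0.2775])]
target [ 0.6371 -0.0486  0.28  ] pos [ 0.2085 -0.5064  0.3085] yaw 9.69 shift now-frame [ 6.242 -4.741  0.353] twist 0.0899 gap 0.998 t 2.3333
```

send_rows:
  moves:
    - [0.5,-0.3,0,0.04,0.5]
    - [0.9,-0.6,0,0.08,0.5]
    - [1,-1,0,0.09,0.5]
    - [1,-1,0,0.09,0.5]

```text
time_s: 2.67
tcp_pos: [0.2782, -0.4083, 0.3091]
tcp_rot: [[0.994, -0.109, 0.006], [-0.109, -0.994, -0.004], [0.006, 0.004, -1.0]]
force: [0.5, -1.0, -0.0]
finger_gap: 0.75
```

send_rows:
  moves:
    - [0.5,-0.5,0,0,0.5]
    - [1,-1,0,0,0.5]
    - [1,-1,0,0,0.5]
    - [1,-1,0,0,0.5]

```text
time_s: 3.0
tcp_pos: [0.3722, -0.3315, 0.3097]
tcp_rot: [[0.995, -0.099, 0.008], [-0.099, -0.995, -0.003], [0.009, 0.002, -1.0]]
force: [-0.3, 1.0, 0.2]
finger_gap: 0.753
```

send_rows:
  moves:
    - [0.5,-0.5,0,0,0.5]
    - [1,-1,0,0,0.5]
    - [1,-1,0,0,0.5]
    - [1,-1,0,0,0.5]

```text
time_s: 3.33
tcp_pos: [0.4648, -0.2529, 0.3103]
tcp_rot: [[0.996, -0.089, 0.011], [-0.089, -0.996, -0.0], [0.011, -0.001, -1.0]]
force: [0.7, 0.4, -0.5]
finger_gap: 0.752
```

send_rows:
  moves:
    - [0.5,-0.5,0,0,0.5]
    - [1,-1,0,0,0.5]
    - [1,-1,0,0,0.5]
    - [1,-1,0,0,0.5]

```text
time_s: 3.67
tcp_pos: [0.5556, -0.1731, 0.3107]
tcp_rot: [[0.997, -0.079, 0.012], [-0.079, -0.997, 0.004], [0.012, -0.005, -1.0]]
force: [0.2, 0.6, -0.1]
finger_gap: 0.75
```

```bash
python3 -c "
from plan import *
plan(*tile(-.0486),.25,-6.5)"
```

```text
target [ 0.6371 -0.0486  0.25  ] pos [ 0.5556 -0.1731  0.3107] yaw -4.56 shift now-frame [ 0.883 -1.629  0.777] twist 0.0108 gap 0.75 t 3.6667
```

send_rows:
  moves:
    - [0.2,-0.4,0,0,0.45]
    - [0.4,-0.8,0,0.005,0.45]
    - [0.5,-1,0,0.01,0.45]
    - [0.5,-1,0,0.01,0.45]
    - [0.5,-1,0,0.01,0.45]

```text
time_s: 4.08
tcp_pos: [0.6021, -0.0954, 0.3113]
tcp_rot: [[0.994, -0.108, 0.012], [-0.108, -0.994, 0.004], [0.011, -0.005, -1.0]]
force: [-0.9, -0.9, 0.1]
finger_gap: 0.729
```

send_rows:
  moves:
    - [0.2,-0.3,0.2,0,0.45]
    - [0.4,-0.6,0.5,0,0.45]
    - [0.4,-0.63,0.7,0,0.45]
    - [0.4,-0.63,0.7,0,0.45]
    - [0.4,-0.63,0.7,0,0.45]

```text
time_s: 4.5
tcp_pos: [0.6394, -0.0505, 0.2556]
tcp_rot: [[0.994, -0.109, 0.01], [-0.109, -0.994, 0.003], [0.01, -0.004, -1.0]]
force: [-0.4, -0.1, 0.2]
finger_gap: 0.725
```

```bash
python3 -c "
from plan import *
plan(*tile(-.0486),.174,-6.5)
im,d=snap('scene','s1');cv2.imwrite('pics/s1c.png',cv2.resize(im[120:260,210:370,::-1],None,fx=4,fy=4))"
```

```text
target [ 0.6371 -0.0486  0.174 ] pos [ 0.6394 -0.0505  0.2556] yaw -6.29 shift now-frame [-0.041 -0.016  1.02 ] twist 0.0012 gap 0.725 t 4.5
```

View pics/s1c.png

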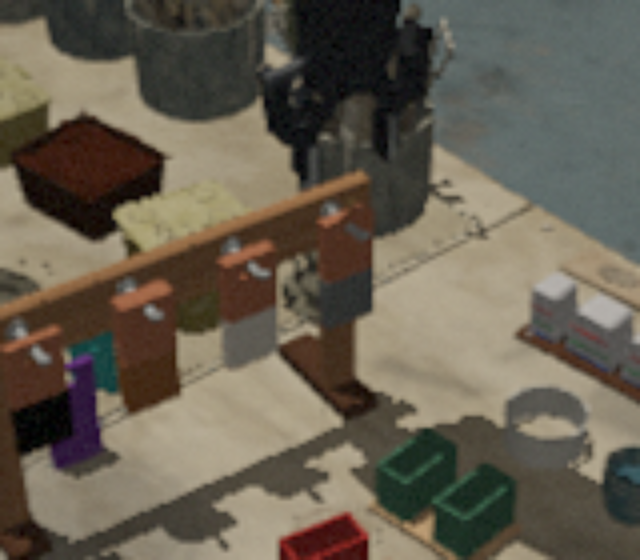

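send_rows:
  moves:
    - [-0.04,0,0.3,0,0.45]
    - [-0.04,-0.01,0.6,0,0.45]
    - [-0.04,-0.01,0.9,0,0.45]
    - [-0.04,-0.01,1,0,0.45]
    - [-0.04,-0.01,1,0,0.45]
  newtons: 30

```text
time_s: 4.97
tcp_pos: [0.6369, -0.0512, 0.1763]
tcp_rot: [[0.994, -0.112, 0.01], [-0.112, -0.994, 0.002], [0.01, -0.003, -1.0]]
force: [-0.8, 0.6, 0.0]
finger_gap: 0.725
```

send_rows:
  moves:
    - [0,0,0,0,-0.1]
    - [0,0,0,0,-1]
    - [0,0,0,0,-1]
    - [0,0,0,0,-1]
    - [0,0,0,0,-1]

```text
time_s: 5.38
tcp_pos: [0.6379, -0.0518, 0.1784]
tcp_rot: [[0.994, -0.113, 0.014], [-0.113, -0.994, 0.001], [0.013, -0.003, -1.0]]
force: [-1.6, -1.7, 7.0]
finger_gap: 0.51
```

send_rows:
  moves:
    - [0,0,0,0,-1]
    - [0,0,-0.05,0,-1]
    - [0,0,-0.1,0,-1]
    - [0,0,-0.13,0,-1]
    - [0,0,-0.13,0,-1]

```text
time_s: 5.8
tcp_pos: [0.6379, -0.0517, 0.1894]
tcp_rot: [[0.994, -0.113, 0.014], [-0.113, -0.994, 0.001], [0.014, -0.003, -1.0]]
force: [0.6, -0.7, -0.7]
finger_gap: 0.511
```

```bash
python3 -c "
from plan import *
plan(*tile(-.0486),.174,-6.5)
im,d=snap('scene','s2');cv2.imwrite('pics/s2c.png',cv2.resize(im[120:230,250:360,::-1],None,fx=5,fy=5))"
```

```text
target [ 0.6371 -0.0486  0.174 ] pos [ 0.6379 -0.0517  0.1894] yaw -6.47 shift now-frame [-0.017 -0.037  0.193] twist 0.0002 gap 0.511 t 5.8
```

View pics/s2c.png

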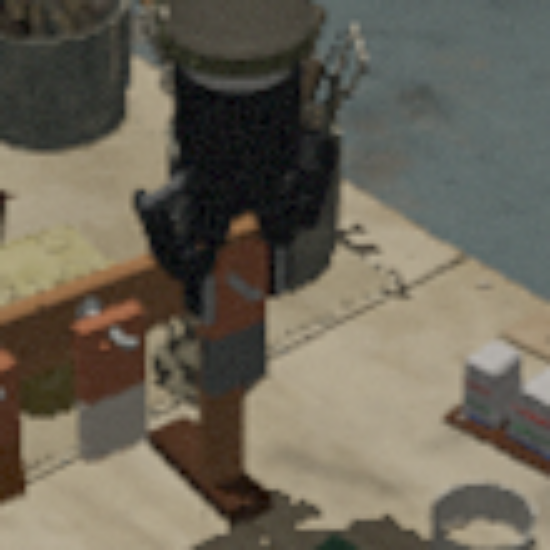

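send_rows:
  moves:
    - [-0.01,0,0.025,0,-1]
    - [-0.1,0,0.025,0,-1]
    - [-0.25,0,0.025,0,-1]
    - [-0.4,0,0.025,0,-1]
    - [-0.55,0,0.025,0,-1]

```text
time_s: 6.27
tcp_pos: [0.593, -0.0465, 0.1861]
tcp_rot: [[0.994, -0.113, 0.013], [-0.113, -0.994, 0.001], [0.013, -0.003, -1.0]]
force: [0.1, 0.4, -1.6]
finger_gap: 0.513
```

send_rows:
  moves:
    - [-0.2,0,-0.1,0,-1]
    - [-0.4,0,-0.3,0,-1]
    - [-0.5,0,-0.5,0,-1]
    - [-0.5,0,-0.6,0,-1]
    - [-0.5,0,-0.6,0,-1]

```text
time_s: 6.68
tcp_pos: [0.5532, -0.0422, 0.2355]
tcp_rot: [[0.993, -0.113, 0.016], [-0.113, -0.994, 0.0], [0.016, -0.002, -1.0]]
force: [-0.3, 0.3, -0.6]
finger_gap: 0.51
```

```bash
cat > held.py <<'E'
from fit import *
def held(n):
    "offset of held tile's middle in tool x (m): front face from scene depth"
    o=get_obs();R=np.array(o['tcp_rot']);p=np.array(o['tcp_pos'])
    for c in('scene','top'):
        im,d=snap(c);W=cloud(c,d)
        Q=(W.reshape(-1,3)-p)@R; Q=Q[~np.isnan(Q).any(1)]
        F=Q[(abs(Q[:,1])<.018)&(Q[:,2]>.008)&(Q[:,2]<.055)&(abs(Q[:,0])<.03)]
        B=Q[(abs(Q[:,1])<.03)&(Q[:,2]>.0)&(Q[:,2]<.09)&(abs(Q[:,0])<.025)]
        if len(F): print(c,'face x pct',np.percentile(F[:,0],[3,25,50,75,97]).round(4),len(F),'slope x/z',np.polyfit(F[:,2],F[:,0],1)[0].round(3),'y pct',np.percentile(B[:,1],[2,98]).round(4),'bottom',np.percentile(B[:,2],[97,99.5]).round(4))
E
python3 -c "
from plan import *; from held import held
held('grey'); plan(*st(1),.25,6.7)"
```

```text
scene face x pct [-0.0087 -0.0058 -0.0046 -0.0034 -0.0012] 123 slope x/z -0.004 y pct [-0.0237  0.022 ] bottom [0.0589 0.0606]
target [ 0.4206 -0.2985  0.25  ] pos [ 0.5528 -0.0423  0.2331] yaw -6.48 shift now-frame [-1.277  3.368 -0.237] twist -0.0732 gap 0.506 t 6.7833
```

send_rows:
  moves:
    - [0.1,0.3,0,-0.02,-1]
    - [0.2,0.6,0,-0.05,-1]
    - [0.2,1,0,-0.073,-1]
    - [0.2,1,0,-0.073,-1]
    - [0.2,1,0,-0.073,-1]

```text
time_s: 7.2
tcp_pos: [0.5591, -0.1259, 0.2312]
tcp_rot: [[0.994, 0.112, 0.011], [0.112, -0.994, 0.002], [0.011, -0.0, -1.0]]
force: [-0.1, 0.5, -1.8]
finger_gap: 0.508
```

send_rows:
  moves:
    - [0.3,0.3,0,0,-1]
    - [0.6,0.6,0,0,-1]
    - [0.6,1,0,0,-1]
    - [0.6,1,0,0,-1]
    - [0.6,1,0,0,-1]

```text
time_s: 7.62
tcp_pos: [0.6158, -0.2009, 0.2298]
tcp_rot: [[0.994, 0.109, 0.009], [0.109, -0.994, 0.003], [0.009, -0.002, -1.0]]
force: [-0.3, 0.3, -1.2]
finger_gap: 0.514
```

```bash
python3 -c "
from plan import *
plan(*st(4,-.0015),.22,6.7)"
```

```text
target [ 0.5979 -0.2777  0.22  ] pos [ 0.6158 -0.2009  0.2298] yaw 6.27 shift now-frame [-0.328  0.93   0.117] twist -0.0024 gap 0.514 t 7.6167
```

send_rows:
  moves:
    - [-0.16,0.45,0,0,-1]
    - [-0.33,0.9,0.1,-0.002,-1]
    - [-0.33,0.93,0.1,-0.002,-1]
    - [-0.33,0.93,0.1,-0.002,-1]
    - [-0.33,0.93,0.1,-0.002,-1]

```text
time_s: 8.03
tcp_pos: [0.598, -0.2761, 0.2208]
tcp_rot: [[0.993, 0.116, 0.008], [0.116, -0.993, 0.004], [0.009, -0.003, -1.0]]
force: [1.1, 1.2, -0.8]
finger_gap: 0.507
```

send_rows:
  moves:
    - [0,0,0.3,0,-1]
    - [0,0,0.6,0,-1]
    - [0,0,0.9,0,-1]
    - [0,0,0.9,0,-1]
    - [0,0,0.9,0,-1]

```text
time_s: 8.45
tcp_pos: [0.5986, -0.2736, 0.1483]
tcp_rot: [[0.993, 0.118, 0.007], [0.118, -0.993, 0.006], [0.007, -0.005, -1.0]]
force: [-0.1, 0.3, -0.9]
finger_gap: 0.511
```

```bash
python3 -c "
from plan import *; from held import held
plan(*st(4,-.0015),.098,6.7)
held('grey')
im,d=snap('scene','s3');cv2.imwrite('pics/s3c.png',cv2.resize(im[120:240,310:430,::-1],None,fx=5,fy=5))"
```

```text
target [ 0.5979 -0.2777  0.098 ] pos [ 0.5986 -0.2736  0.1483] yaw 6.79 shift now-frame [-0.019  0.053  0.629] twist 0.0005 gap 0.511 t 8.45
scene face x pct [-0.0077 -0.0063 -0.0053 -0.0039 -0.0003] 76 slope x/z -0.021 y pct [-0.0266  0.0214] bottom [0.0586 0.0604]
```

View pics/s3c.png

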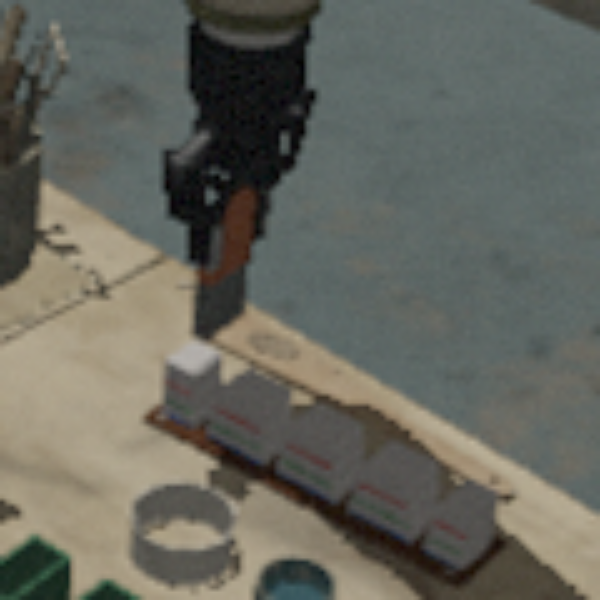

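The tile hangs above station 4, at crop (225,310) over the slot at about (235,370). Going down.

send_rows:
  moves:
    - [-0.02,0.05,0.2,0,-1]
    - [-0.02,0.05,0.4,0,-1]
    - [-0.02,0.05,0.55,0,-1]
    - [-0.02,0.05,0.62,0,-1]
    - [-0.02,0.05,0.62,0,-1]

```text
time_s: 9.02
tcp_pos: [0.599, -0.2788, 0.1007]
tcp_rot: [[0.993, 0.117, 0.01], [0.117, -0.993, 0.004], [0.01, -0.003, -1.0]]
force: [0.1, 0.0, -1.1]
finger_gap: 0.513
```

```bash
python3 -c "
from plan import *
plan(*st(4,-.0015),.098,6.7);print(get_obs()['force'])"
```

```text
target [ 0.5979 -0.2777  0.098 ] pos [ 0.599  -0.2788  0.1007] yaw 6.72 shift now-frame [-0.012 -0.016  0.034] twist 0.0001 gap 0.513 t 9.0167
[ 0.12095205  0.01319298 -1.14173937]
```

send_rows:
  moves:
    - [-0.01,0,0.03,0,-1]
    - [-0.01,0,0.03,0,0.1]
    - [-0.01,0,0.03,0,0.2]
    - [-0.01,0,0.03,0,0.35]
    - [-0.01,0,0.03,0,0.4]

```text
time_s: 9.43
tcp_pos: [0.5985, -0.2791, 0.0989]
tcp_rot: [[0.993, 0.117, 0.011], [0.117, -0.993, 0.004], [0.011, -0.002, -1.0]]
force: [-0.2, 0.1, -0.5]
finger_gap: 0.696
```

send_rows:
  moves:
    - [0,0,-0.2,0,0.4]
    - [0,0,-0.6,0,0.4]
    - [0,0,-1,0,0.4]
    - [0,0,-1,0,0.4]

```text
time_s: 9.77
tcp_pos: [0.6005, -0.2802, 0.1864]
tcp_rot: [[0.993, 0.117, 0.02], [0.117, -0.993, -0.0], [0.02, 0.002, -1.0]]
force: [-0.1, 0.2, 0.9]
finger_gap: 0.701
```

```bash
cat > depth.py <<'E'
from plan import *
from fit import box
def tops(ks):
    a=np.radians(6.7);R=np.array([[np.cos(a),-np.sin(a)],[np.sin(a),np.cos(a)]])
    for c in('top','scene'):
        W=cloud(c,snap(c)[1])
        P=box(W,(.33,.7),(-.36,-.22),(.055,.2));q=(P[:,:2]-np.array([.51,-.288]))@R
        for k in ks:
            s=(-.09,-.03,.03,.09)[k-1];m=(abs(q[:,0]-s)<.02)&(abs(q[:,1])<.03)
            Z=P[m]
            if len(Z)>5:
                t=np.percentile(Z[:,2],92);u=q[m][Z[:,2]>t-.012]
                print(c,k,len(Z),'z95',np.percentile(Z[:,2],[50,90,95,99]).round(4),'bottom~',(np.percentile(Z[:,2],95)-.1).round(4),'mid',np.median(u,0).round(4),'x span low/high',np.median(q[m][Z[:,2]<.075,0]).round(4),np.median(q[m][Z[:,2]>t-.01,0]).round(4))
            else: print(c,k,'nothing')
E
python3 -c "
from depth import *
tops([4]); plan(*tile(.0415),.26,-6.5)"
```

```text
top 4 17 z95 [0.0632 0.1019 0.1077 0.1208] bottom~ 0.0077 mid [0.0838 0.0133] x span low/high 0.0839 0.0838
scene 4 180 z95 [0.0935 0.1169 0.1184 0.1932] bottom~ 0.0184 mid [0.0871 0.0024] x span low/high 0.0851 0.0871
target [0.6473 0.0415 0.26  ] pos [ 0.5985 -0.2796  0.1808] yaw 6.72 shift now-frame [ 1.089 -3.916 -0.973] twist 0.0734 gap 0.702 t 9.8667
```

send_rows:
  moves:
    - [0,-0.1,-0.4,0,0.45]
    - [0,-0.4,-0.8,0.03,0.45]
    - [0,-0.8,-0.95,0.06,0.45]
    - [0,-1,-0.95,0.0734,0.45]
    - [0,-1,-0.95,0.0734,0.45]

```text
time_s: 10.28
tcp_pos: [0.5887, -0.1952, 0.2575]
tcp_rot: [[0.994, -0.11, 0.015], [-0.11, -0.994, 0.003], [0.014, -0.005, -1.0]]
force: [0.3, -0.5, 0.3]
finger_gap: 0.725
```

send_rows:
  moves:
    - [0.1,-0.4,0,0,0.45]
    - [0.2,-0.8,0,0,0.45]
    - [0.2,-1,0,0,0.45]
    - [0.2,-1,0,0,0.45]
    - [0.2,-1,0,0,0.45]

```text
time_s: 10.7
tcp_pos: [0.6131, -0.1169, 0.2569]
tcp_rot: [[0.994, -0.108, 0.013], [-0.108, -0.994, 0.004], [0.013, -0.005, -1.0]]
force: [0.0, -0.6, -1.8]
finger_gap: 0.727
```

send_rows:
  moves:
    - [0,-0.4,0,0,0.45]
    - [0,-0.8,0,0,0.45]
    - [0,-1,0,0,0.45]
    - [0,-1,0,0,0.45]
    - [0,-1,0,0,0.45]

```text
time_s: 11.12
tcp_pos: [0.6216, -0.0383, 0.2565]
tcp_rot: [[0.994, -0.108, 0.012], [-0.108, -0.994, 0.003], [0.012, -0.004, -1.0]]
force: [-0.9, -1.6, 0.4]
finger_gap: 0.721
```

```bash
python3 -c "
from depth import *
plan(*tile(.0415),.26,-6.5);print(get_obs()['tcp_rot'])"
```

```text
target [0.6473 0.0415 0.26  ] pos [ 0.6216 -0.0383  0.2565] yaw -6.18 shift now-frame [ 0.213 -1.027 -0.037] twist 0.0018 gap 0.721 t 11.1167
[[ 0.99412344 -0.10759054  0.01195271]
 [-0.10763461 -0.99418567  0.00310569]
 [ 0.01154907 -0.00437397 -0.99992374]]
```

send_rows:
  moves:
    - [0.1,-0.4,0,0,0.45]
    - [0.2,-0.8,0,0.002,0.45]
    - [0.2,-1,0,0.002,0.45]
    - [0.2,-1,0,0.002,0.45]
    - [0.2,-1,0,0.002,0.45]

```text
time_s: 11.53
tcp_pos: [0.6462, 0.0379, 0.2563]
tcp_rot: [[0.993, -0.115, 0.011], [-0.115, -0.993, 0.002], [0.011, -0.004, -1.0]]
force: [0.5, -0.8, 0.5]
finger_gap: 0.727
```

```bash
python3 -c "
from depth import *
plan(*tile(.0405),.176,-6.5)"
```

```text
target [0.6472 0.0405 0.176 ] pos [0.6462 0.0379 0.2563] yaw -6.59 shift now-frame [-0.002 -0.031  1.004] twist -0.0005 gap 0.727 t 11.5333
```

send_rows:
  moves:
    - [0,-0.02,0.3,0,0.45]
    - [0,-0.03,0.6,0,0.45]
    - [0,-0.03,0.9,0,0.45]
    - [0,-0.03,1,0,0.45]
    - [0,-0.03,1,0,0.45]

```text
time_s: 11.95
tcp_pos: [0.6463, 0.0373, 0.1739]
tcp_rot: [[0.993, -0.118, 0.007], [-0.118, -0.993, 0.001], [0.007, -0.002, -1.0]]
force: [-0.3, 0.3, -0.2]
finger_gap: 0.722
```

send_rows:
  moves:
    - [0,0,0,0,-0.1]
    - [0,0,0,0,-1]
    - [0,0,0,0,-1]
    - [0,0,0,0,-1]
    - [0,0,0,0,-1]

```text
time_s: 12.37
tcp_pos: [0.6466, 0.0371, 0.1746]
tcp_rot: [[0.993, -0.118, 0.008], [-0.118, -0.993, 0.001], [0.008, -0.002, -1.0]]
force: [0.3, 0.6, 0.1]
finger_gap: 0.513
```

send_rows:
  moves:
    - [0,0,0,0,-1]
    - [0,0,-0.05,0,-1]
    - [0,0,-0.1,0,-1]
    - [0,0,-0.12,0,-1]
    - [0,0,-0.12,0,-1]

```text
time_s: 12.78
tcp_pos: [0.6468, 0.0372, 0.185]
tcp_rot: [[0.993, -0.118, 0.009], [-0.118, -0.993, 0.001], [0.009, -0.002, -1.0]]
force: [0.7, 0.6, -1.5]
finger_gap: 0.515
```

```bash
python3 -c "
from depth import *
from held import held
plan(*tile(.0405),.176,-6.5);held('w')"
```

```text
target [0.6472 0.0405 0.176 ] pos [0.6468 0.0372 0.185 ] yaw -6.77 shift now-frame [-0.001 -0.042  0.113] twist -0.0015 gap 0.515 t 12.7833
scene face x pct [-0.0092 -0.0062 -0.0046 -0.0032 -0.0009] 121 slope x/z 0.009 y pct [-0.0235  0.021 ] bottom [0.0542 0.0571]
```

send_rows:
  moves:
    - [-0.01,0,0,0,-1]
    - [-0.1,0,0,0,-1]
    - [-0.25,0,0,0,-1]
    - [-0.4,0,0,0,-1]
    - [-0.55,0,0,0,-1]

```text
time_s: 13.3
tcp_pos: [0.6017, 0.0425, 0.1836]
tcp_rot: [[0.993, -0.118, 0.007], [-0.118, -0.993, 0.001], [0.007, -0.001, -1.0]]
force: [0.1, -0.3, -1.4]
finger_gap: 0.511
```

send_rows:
  moves:
    - [-0.2,0,-0.1,0,-1]
    - [-0.4,0,-0.3,0,-1]
    - [-0.5,0,-0.5,0,-1]
    - [-0.5,0,-0.6,0,-1]
    - [-0.5,0,-0.6,0,-1]

```text
time_s: 13.72
tcp_pos: [0.5622, 0.0474, 0.2334]
tcp_rot: [[0.993, -0.118, 0.011], [-0.118, -0.993, 0.0], [0.011, -0.001, -1.0]]
force: [0.7, 0.4, -1.1]
finger_gap: 0.509
```

send_rows:
  moves:
    - [0,0.3,0,-0.02,-1]
    - [0,0.6,0,-0.05,-1]
    - [0,1,0,-0.0735,-1]
    - [0,1,0,-0.0735,-1]
    - [0,1,0,-0.0735,-1]

```text
time_s: 14.13
tcp_pos: [0.5526, -0.0347, 0.2321]
tcp_rot: [[0.994, 0.108, 0.01], [0.108, -0.994, -0.0], [0.01, 0.001, -1.0]]
force: [0.2, 1.3, -1.1]
finger_gap: 0.513
```

send_rows:
  moves:
    - [0,0.4,0,0,-1]
    - [-0.1,0.8,0,0,-1]
    - [-0.2,1,0,0,-1]
    - [-0.2,1,0,0,-1]
    - [-0.2,1,0,0,-1]

```text
time_s: 14.55
tcp_pos: [0.5454, -0.1159, 0.2312]
tcp_rot: [[0.994, 0.106, 0.009], [0.106, -0.994, 0.0], [0.009, 0.001, -1.0]]
force: [-0.5, 0.7, -0.6]
finger_gap: 0.504
```

send_rows:
  moves:
    - [0,0.4,0,0,-1]
    - [-0.1,0.8,0,0,-1]
    - [-0.2,1,0,0,-1]
    - [-0.2,1,0,0,-1]
    - [-0.2,1,0,0,-1]

```text
time_s: 14.97
tcp_pos: [0.5384, -0.1962, 0.2306]
tcp_rot: [[0.994, 0.106, 0.009], [0.106, -0.994, 0.001], [0.009, -0.0, -1.0]]
force: [0.1, 1.3, -1.5]
finger_gap: 0.513
```

```bash
python3 -c "
from depth import *
plan(*st(3,-.0015),.22,6.7)"
```

```text
target [ 0.5383 -0.2847  0.22  ] pos [ 0.5384 -0.1962  0.2306] yaw 6.1 shift now-frame [-0.119  1.1    0.131] twist -0.0034 gap 0.513 t 14.9667
```

send_rows:
  moves:
    - [-0.05,0.4,0,0,-1]
    - [-0.1,0.8,0.1,-0.003,-1]
    - [-0.12,1,0.1,-0.0034,-1]
    - [-0.12,1,0.1,-0.0034,-1]
    - [-0.12,1,0.1,-0.0034,-1]

```text
time_s: 15.38
tcp_pos: [0.5381, -0.2753, 0.2221]
tcp_rot: [[0.993, 0.117, 0.008], [0.117, -0.993, 0.003], [0.009, -0.002, -1.0]]
force: [0.8, 1.3, -1.0]
finger_gap: 0.513
```

send_rows:
  moves:
    - [0,0.1,0.3,0,-1]
    - [0,0.1,0.6,0,-1]
    - [0,0.1,0.9,0,-1]
    - [0,0.1,0.9,0,-1]
    - [0,0.1,0.9,0,-1]

```text
time_s: 15.8
tcp_pos: [0.5401, -0.2805, 0.1498]
tcp_rot: [[0.993, 0.12, 0.007], [0.12, -0.993, 0.005], [0.008, -0.004, -1.0]]
force: [0.5, 0.4, -0.6]
finger_gap: 0.515
```

```bash
python3 -c "
from depth import *
from held import held
plan(*st(3,-.0015),.095,6.7);held('w')"
```

```text
target [ 0.5383 -0.2847  0.095 ] pos [ 0.5401 -0.2805  0.1498] yaw 6.9 shift now-frame [-0.033  0.052  0.685] twist 0.0011 gap 0.515 t 15.8
scene face x pct [-0.0072 -0.0051 -0.0043 -0.0032  0.0003] 68 slope x/z 0.009 y pct [-0.0256  0.0216] bottom [0.0557 0.0563]
```

send_rows:
  moves:
    - [-0.03,0.05,0.2,0,-1]
    - [-0.03,0.05,0.4,0,-1]
    - [-0.03,0.05,0.6,0,-1]
    - [-0.03,0.05,0.68,0.001,-1]
    - [-0.03,0.05,0.68,0.001,-1]

```text
time_s: 16.32
tcp_pos: [0.5398, -0.2856, 0.0976]
tcp_rot: [[0.993, 0.116, 0.01], [0.116, -0.993, 0.003], [0.011, -0.002, -1.0]]
force: [-0.4, 0.5, -2.3]
finger_gap: 0.512
```

send_rows:
  moves:
    - [0,0,0.02,0,-1]
    - [0,0,0.02,0,0.1]
    - [0,0,0.02,0,0.2]
    - [0,0,0.02,0,0.35]
    - [0,0,0.02,0,0.4]

```text
time_s: 16.73
tcp_pos: [0.5402, -0.2858, 0.0968]
tcp_rot: [[0.993, 0.116, 0.011], [0.116, -0.993, 0.002], [0.012, -0.001, -1.0]]
force: [0.1, -0.7, 0.1]
finger_gap: 0.701
```

send_rows:
  moves:
    - [0,0,-0.2,0,0.4]
    - [0,0,-0.6,0,0.4]
    - [0,0,-1,0,0.4]
    - [0,0,-1,0,0.4]
    - [0,0,-1,0,0.4]

```text
time_s: 17.15
tcp_pos: [0.5404, -0.2864, 0.1792]
tcp_rot: [[0.993, 0.116, 0.015], [0.116, -0.993, -0.0], [0.015, 0.002, -1.0]]
force: [-0.3, 0.0, -0.6]
finger_gap: 0.703
```

```bash
python3 -c "
from depth import *
tops([3,4]);plan(*tile(.128),.26,-6.5)"
```

```text
top 3 29 z95 [0.1164 0.1195 0.1205 0.1214] bottom~ 0.0205 mid [0.0127 0.0125] x span low/high 0.0482 0.0129
top 4 95 z95 [0.1168 0.1221 0.1225 0.1236] bottom~ 0.0225 mid [0.0896 0.0011] x span low/high 0.0842 0.0898
scene 3 150 z95 [0.093  0.1163 0.1552 0.1907] bottom~ 0.0552 mid [0.0161 0.0022] x span low/high 0.0177 0.0163
scene 4 174 z95 [0.0926 0.117  0.118  0.12  ] bottom~ 0.018 mid [0.0872 0.0064] x span low/high 0.0851 0.0873
target [0.6572 0.128  0.26  ] pos [ 0.539  -0.2859  0.1763] yaw 6.66 shift now-frame [ 2.079 -4.968 -1.018] twist 0.0731 gap 0.7 t 17.25
```

send_rows:
  moves:
    - [0,-0.1,-0.4,0,0.45]
    - [0,-0.4,-0.8,0.03,0.45]
    - [0,-0.8,-1,0.06,0.45]
    - [0,-1,-1,0.0731,0.45]
    - [0,-1,-1,0.0731,0.45]

```text
time_s: 17.67
tcp_pos: [0.5295, -0.2021, 0.257]
tcp_rot: [[0.994, -0.11, 0.012], [-0.11, -0.994, 0.003], [0.011, -0.004, -1.0]]
force: [0.0, 0.1, -0.4]
finger_gap: 0.72
```

send_rows:
  moves:
    - [0.1,-0.4,0,0,0.45]
    - [0.2,-0.8,0,0,0.45]
    - [0.28,-1,0,0,0.45]
    - [0.28,-1,0,0,0.45]
    - [0.28,-1,0,0,0.45]

```text
time_s: 18.08
tcp_pos: [0.5603, -0.1247, 0.2561]
tcp_rot: [[0.994, -0.108, 0.01], [-0.108, -0.994, 0.004], [0.009, -0.005, -1.0]]
force: [0.0, -0.3, -0.3]
finger_gap: 0.725
```

send_rows:
  moves:
    - [0.1,-0.4,0,0,0.45]
    - [0.2,-0.8,0,0,0.45]
    - [0.28,-1,0,0,0.45]
    - [0.28,-1,0,0,0.45]
    - [0.28,-1,0,0,0.45]

```text
time_s: 18.5
tcp_pos: [0.591, -0.0485, 0.2556]
tcp_rot: [[0.994, -0.108, 0.008], [-0.108, -0.994, 0.004], [0.007, -0.004, -1.0]]
force: [-0.2, 0.4, 0.6]
finger_gap: 0.723
```

send_rows:
  moves:
    - [0.1,-0.4,0,0,0.45]
    - [0.2,-0.8,0,0,0.45]
    - [0.28,-1,0,0,0.45]
    - [0.28,-1,0,0,0.45]
    - [0.28,-1,0,0,0.45]

```text
time_s: 18.92
tcp_pos: [0.6218, 0.0268, 0.2552]
tcp_rot: [[0.994, -0.109, 0.007], [-0.109, -0.994, 0.003], [0.006, -0.003, -1.0]]
force: [0.1, -0.5, 0.1]
finger_gap: 0.723
```

```bash
python3 -c "
from depth import *
plan(*tile(.128),.26,-6.5);tops([3,4])
im,d=snap('scene','s4');cv2.imwrite('pics/s4c.png',cv2.resize(im[140:250,320:430,::-1],None,fx=5,fy=5))"
```

```text
target [0.6572 0.128  0.26  ] pos [0.6218 0.0268 0.2552] yaw -6.25 shift now-frame [ 0.303 -1.305 -0.054] twist 0.0014 gap 0.723 t 18.9167
top 3 121 z95 [0.1117 0.1191 0.1204 0.1229] bottom~ 0.0204 mid [0.0167 0.0023] x span low/high 0.0305 0.0164
top 4 98 z95 [0.1169 0.1223 0.123  0.125 ] bottom~ 0.023 mid [0.0897 0.0007] x span low/high 0.0847 0.0899
scene 3 140 z95 [0.0894 0.1149 0.1159 0.1189] bottom~ 0.0159 mid [0.0152 0.0049] x span low/high 0.0187 0.0152
scene 4 178 z95 [0.092  0.1158 0.1174 0.1189] bottom~ 0.0174 mid [0.0869 0.0042] x span low/high 0.0845 0.0868
```

View pics/s4c.png

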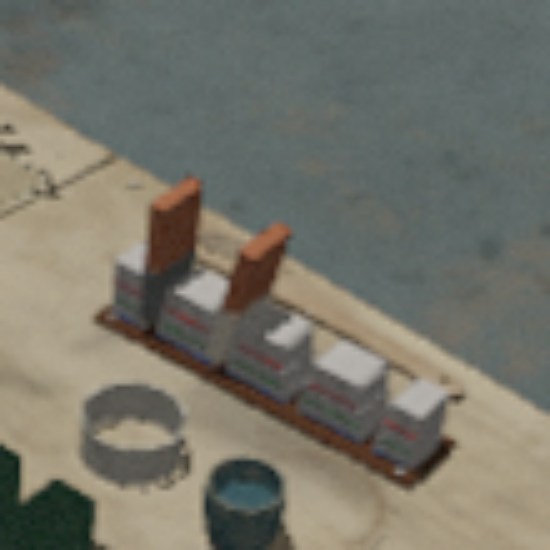

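Grey is nearly upright at crop (172,230). White, at crop (260,265), leans about 7° but sits on the no-go step. On to amber.

send_rows:
  moves:
    - [0.1,-0.4,0,0,0.45]
    - [0.2,-0.8,0,0,0.45]
    - [0.3,-1,0,0.0014,0.45]
    - [0.3,-1,0,0.0014,0.45]
    - [0.3,-1,0,0.0014,0.45]

```text
time_s: 19.48
tcp_pos: [0.6545, 0.1018, 0.2558]
tcp_rot: [[0.993, -0.116, 0.007], [-0.116, -0.993, 0.002], [0.007, -0.003, -1.0]]
force: [-0.5, 0.0, -0.1]
finger_gap: 0.724
```

send_rows:
  moves:
    - [0,-0.15,0,0,0.45]
    - [0,-0.28,0,0,0.45]
    - [0,-0.28,0,0,0.45]
    - [0,-0.28,0,0,0.45]

```text
time_s: 19.82
tcp_pos: [0.6569, 0.1246, 0.256]
tcp_rot: [[0.993, -0.115, 0.007], [-0.115, -0.993, 0.002], [0.007, -0.003, -1.0]]
force: [0.4, -0.2, 0.1]
finger_gap: 0.728
```

```bash
python3 -c "
from depth import *
plan(*tile(.128),.176,-6.5)"
```

```text
target [0.6572 0.128  0.176 ] pos [0.6569 0.1246 0.256 ] yaw -6.6 shift now-frame [-0.008 -0.04   1.001] twist -0.0005 gap 0.728 t 19.8167
```

send_rows:
  moves:
    - [-0.01,-0.02,0.3,0,0.45]
    - [-0.01,-0.05,0.6,0,0.45]
    - [-0.01,-0.05,0.9,0,0.45]
    - [-0.01,-0.05,1,0,0.45]
    - [-0.01,-0.05,1,0,0.45]

```text
time_s: 20.23
tcp_pos: [0.6561, 0.1277, 0.1738]
tcp_rot: [[0.993, -0.115, 0.003], [-0.115, -0.993, 0.001], [0.003, -0.001, -1.0]]
force: [-0.1, -0.9, -0.3]
finger_gap: 0.726
```

send_rows:
  moves:
    - [0,0,0,0,-0.1]
    - [0,0,0,0,-1]
    - [0,0,0,0,-1]
    - [0,0,0,0,-1]
    - [0,0,0,0,-1]

```text
time_s: 20.65
tcp_pos: [0.6567, 0.1276, 0.1751]
tcp_rot: [[0.993, -0.116, 0.005], [-0.116, -0.993, 0.001], [0.005, -0.001, -1.0]]
force: [0.4, -1.1, 3.5]
finger_gap: 0.513
```

send_rows:
  moves:
    - [0,0,0,0,-1]
    - [0,0,-0.05,0,-1]
    - [0,0,-0.1,0,-1]
    - [0,0,-0.12,0,-1]
    - [0,0,-0.12,0,-1]

```text
time_s: 21.07
tcp_pos: [0.6568, 0.1278, 0.1854]
tcp_rot: [[0.993, -0.116, 0.006], [-0.116, -0.993, 0.001], [0.006, -0.002, -1.0]]
force: [-0.1, -0.0, -2.2]
finger_gap: 0.511
```

```bash
python3 -c "
from depth import *
from held import held
plan(*tile(.128),.176,-6.5);held('w')"
```

```text
target [0.6572 0.128  0.176 ] pos [0.6568 0.1278 0.1854] yaw -6.64 shift now-frame [ 0.004 -0.002  0.117] twist -0.0008 gap 0.511 t 21.0667
scene face x pct [-0.0113 -0.0083 -0.0074 -0.006  -0.003 ] 134 slope x/z 0.008 y pct [-0.0236  0.0207] bottom [0.056  0.0582]
```

send_rows:
  moves:
    - [-0.01,0,0,0,-1]
    - [-0.1,0,0,0,-1]
    - [-0.25,0,0,0,-1]
    - [-0.4,0,0,0,-1]
    - [-0.55,0,0,0,-1]

```text
time_s: 21.58
tcp_pos: [0.6117, 0.1329, 0.1842]
tcp_rot: [[0.993, -0.116, 0.005], [-0.116, -0.993, 0.001], [0.004, -0.001, -1.0]]
force: [-0.3, -0.1, -2.8]
finger_gap: 0.514
```

send_rows:
  moves:
    - [-0.2,0,-0.1,0,-1]
    - [-0.4,0,-0.3,0,-1]
    - [-0.5,0,-0.5,0,-1]
    - [-0.5,0,-0.6,0,-1]
    - [-0.5,0,-0.6,0,-1]

```text
time_s: 22.0
tcp_pos: [0.5723, 0.1379, 0.2342]
tcp_rot: [[0.993, -0.115, 0.008], [-0.115, -0.993, 0.001], [0.008, -0.002, -1.0]]
force: [0.5, 0.5, -2.0]
finger_gap: 0.511
```

send_rows:
  moves:
    - [0,0.3,0,-0.02,-1]
    - [0,0.6,0,-0.05,-1]
    - [0,1,0,-0.074,-1]
    - [0,1,0,-0.074,-1]
    - [0,1,0,-0.074,-1]

```text
time_s: 22.42
tcp_pos: [0.5633, 0.0555, 0.2328]
tcp_rot: [[0.994, 0.112, 0.007], [0.112, -0.994, 0.0], [0.007, 0.001, -1.0]]
force: [1.1, 0.8, -1.8]
finger_gap: 0.509
```

send_rows:
  moves:
    - [0,0.4,0,0,-1]
    - [-0.2,0.8,0,0,-1]
    - [-0.36,1,0,0,-1]
    - [-0.36,1,0,0,-1]
    - [-0.36,1,0,0,-1]

```text
time_s: 22.83
tcp_pos: [0.5435, -0.0275, 0.2321]
tcp_rot: [[0.994, 0.11, 0.006], [0.11, -0.994, 0.0], [0.006, 0.001, -1.0]]
force: [-0.1, 0.3, -1.3]
finger_gap: 0.511
```

send_rows:
  moves:
    - [0,0.4,0,0,-1]
    - [-0.2,0.8,0,0,-1]
    - [-0.36,1,0,0,-1]
    - [-0.36,1,0,0,-1]
    - [-0.36,1,0,0,-1]

```text
time_s: 23.25
tcp_pos: [0.5239, -0.1097, 0.2316]
tcp_rot: [[0.994, 0.109, 0.006], [0.109, -0.994, 0.001], [0.006, -0.0, -1.0]]
force: [-0.6, -0.1, -1.5]
finger_gap: 0.51
```

send_rows:
  moves:
    - [0,0.4,0,0,-1]
    - [-0.2,0.8,0,0,-1]
    - [-0.36,1,0,0,-1]
    - [-0.36,1,0,0,-1]
    - [-0.36,1,0,0,-1]

```text
time_s: 23.67
tcp_pos: [0.5047, -0.1914, 0.2311]
tcp_rot: [[0.994, 0.109, 0.006], [0.109, -0.994, 0.001], [0.006, -0.001, -1.0]]
force: [0.9, 0.7, -2.1]
finger_gap: 0.51
```

```bash
python3 -c "
from depth import *
plan(*st(2,-.002),.22,6.7)"
```

```text
target [ 0.4782 -0.2917  0.22  ] pos [ 0.5047 -0.1914  0.2311] yaw 6.28 shift now-frame [-0.467  1.211  0.135] twist -0.0023 gap 0.51 t 23.6667
```

send_rows:
  moves:
    - [-0.2,0.4,0,0,-1]
    - [-0.4,0.8,0.1,-0.002,-1]
    - [-0.46,1,0.1,-0.0023,-1]
    - [-0.46,1,0.1,-0.0023,-1]
    - [-0.46,1,0.1,-0.0023,-1]

```text
time_s: 24.08
tcp_pos: [0.4781, -0.2733, 0.2225]
tcp_rot: [[0.993, 0.118, 0.007], [0.118, -0.993, 0.003], [0.007, -0.002, -1.0]]
force: [0.9, 0.3, -1.6]
finger_gap: 0.508
```

send_rows:
  moves:
    - [0,0.1,0.1,0,-1]
    - [0,0.2,0.4,0,-1]
    - [0,0.2,0.7,0,-1]
    - [0,0.2,0.9,0,-1]
    - [0,0.2,0.9,0,-1]

```text
time_s: 24.5
tcp_pos: [0.4798, -0.2863, 0.1465]
tcp_rot: [[0.993, 0.121, 0.002], [0.121, -0.993, 0.007], [0.003, -0.006, -1.0]]
force: [0.1, 1.0, -2.4]
finger_gap: 0.508
```

```bash
python3 -c "
from depth import *
from held import held
plan(*st(2,-.002),.098,6.7);held('w')"
```

```text
target [ 0.4782 -0.2917  0.098 ] pos [ 0.4798 -0.2863  0.1465] yaw 6.95 shift now-frame [-0.03   0.069  0.605] twist 0.0014 gap 0.508 t 24.5
scene face x pct [-0.0092 -0.0079 -0.0069 -0.0063 -0.0036] 65 slope x/z 0.021 y pct [-0.0263  0.0193] bottom [0.0556 0.058 ]
```

send_rows:
  moves:
    - [-0.03,0.05,0.2,0,-1]
    - [-0.03,0.06,0.4,0.001,-1]
    - [-0.03,0.06,0.5,0.0014,-1]
    - [-0.03,0.06,0.58,0.0014,-1]
    - [-0.03,0.06,0.6,0.0014,-1]

```text
time_s: 25.02
tcp_pos: [0.4802, -0.292, 0.1024]
tcp_rot: [[0.993, 0.117, 0.007], [0.117, -0.993, 0.004], [0.007, -0.003, -1.0]]
force: [0.9, 0.5, -1.2]
finger_gap: 0.51
```

```bash
python3 -c "
from depth import *
plan(*st(2,-.002),.098,6.7);print(get_obs()['force'])"
```

```text
target [ 0.4782 -0.2917  0.098 ] pos [ 0.4802 -0.292   0.1024] yaw 6.71 shift now-frame [-0.025 -0.006  0.054] twist 0.0001 gap 0.51 t 25.0167
[ 0.85906239  0.48011442 -1.17160808]
```

send_rows:
  moves:
    - [-0.03,0,0.05,0,-1]
    - [-0.03,0,0.08,0,-1]
    - [-0.03,0,0.08,0,0.1]
    - [-0.03,0,0.08,0,0.25]
    - [-0.03,0,0.08,0,0.4]

```text
time_s: 25.43
tcp_pos: [0.4783, -0.2925, 0.0966]
tcp_rot: [[0.993, 0.117, 0.007], [0.117, -0.993, 0.003], [0.008, -0.002, -1.0]]
force: [0.1, -0.7, -0.0]
finger_gap: 0.696
```

send_rows:
  moves:
    - [0,0,0,0,0.4]
    - [0,0,-0.3,0,0.4]
    - [0,0,-0.7,0,0.4]
    - [0,0,-1,0,0.4]
    - [0,0,-1,0,0.4]

```text
time_s: 25.85
tcp_pos: [0.4801, -0.2939, 0.1823]
tcp_rot: [[0.993, 0.117, 0.014], [0.117, -0.993, -0.001], [0.014, 0.003, -1.0]]
force: [0.1, 0.5, 1.0]
finger_gap: 0.7
```

send_rows:
  moves:
    - [0,-0.1,-0.4,0,0.45]
    - [0,-0.4,-0.8,0.03,0.45]
    - [0,-0.8,-1,0.06,0.45]
    - [0,-1,-1,0.0731,0.45]
    - [0,-1,-1,0.0731,0.45]

```text
time_s: 26.27
tcp_pos: [0.4707, -0.2105, 0.2639]
tcp_rot: [[0.994, -0.11, 0.017], [-0.11, -0.994, -0.002], [0.018, 0.0, -1.0]]
force: [0.3, 0.0, 0.2]
finger_gap: 0.724
```

```bash
python3 -c "
from depth import *
tops([2,3,4]);plan(*tile(.216),.26,-6.5)"
```

```text
top 2 nothing
top 3 42 z95 [0.0827 0.1176 0.1179 0.121 ] bottom~ 0.0179 mid [0.0182 0.0214] x span low/high 0.0305 0.018
top 4 97 z95 [0.1157 0.1212 0.1219 0.1249] bottom~ 0.0219 mid [0.0898 0.001 ] x span low/high 0.0878 0.0896
scene 2 254 z95 [0.1014 0.1312 0.1321 0.1337] bottom~ 0.0321 mid [-0.0332  0.0062] x span low/high -0.0379 -0.0328
scene 3 149 z95 [0.0918 0.1146 0.1163 0.118 ] bottom~ 0.0163 mid [0.0135 0.007 ] x span low/high 0.0182 0.0135
scene 4 177 z95 [0.091  0.1161 0.1175 0.1187] bottom~ 0.0175 mid [0.088  0.0042] x span low/high 0.0843 0.0878
target [0.6672 0.216  0.26  ] pos [ 0.4696 -0.2143  0.2622] yaw -6.35 shift now-frame [ 1.86  -5.618  0.053] twist 0.0009 gap 0.723 t 26.3667
```

send_rows:
  moves:
    - [0.1,-0.4,0,0,0.45]
    - [0.2,-0.8,0,0,0.45]
    - [0.33,-1,0,0,0.45]
    - [0.33,-1,0,0,0.45]
    - [0.33,-1,0,0,0.45]

```text
time_s: 26.78
tcp_pos: [0.5049, -0.138, 0.2617]
tcp_rot: [[0.994, -0.109, 0.014], [-0.109, -0.994, -0.001], [0.014, -0.0, -1.0]]
force: [-0.0, -0.3, 0.0]
finger_gap: 0.725
```

send_rows:
  moves:
    - [0.1,-0.4,0,0,0.45]
    - [0.2,-0.8,0,0,0.45]
    - [0.33,-1,0,0,0.45]
    - [0.33,-1,0,0,0.45]
    - [0.33,-1,0,0,0.45]

```text
time_s: 27.2
tcp_pos: [0.5398, -0.0625, 0.2614]
tcp_rot: [[0.994, -0.109, 0.012], [-0.109, -0.994, -0.001], [0.013, -0.0, -1.0]]
force: [1.1, -0.7, -0.3]
finger_gap: 0.726
```

send_rows:
  moves:
    - [0.1,-0.4,0,0,0.45]
    - [0.2,-0.8,0,0,0.45]
    - [0.33,-1,0,0,0.45]
    - [0.33,-1,0,0,0.45]
    - [0.33,-1,0,0,0.45]

```text
time_s: 27.62
tcp_pos: [0.5748, 0.0125, 0.261]
tcp_rot: [[0.994, -0.11, 0.011], [-0.11, -0.994, -0.002], [0.011, 0.0, -1.0]]
force: [-0.1, 0.3, 0.1]
finger_gap: 0.724
```

send_rows:
  moves:
    - [0.1,-0.4,0,0,0.45]
    - [0.2,-0.8,0,0,0.45]
    - [0.33,-1,0,0,0.45]
    - [0.33,-1,0,0,0.45]
    - [0.33,-1,0,0,0.45]

```text
time_s: 28.03
tcp_pos: [0.61, 0.0871, 0.2607]
tcp_rot: [[0.994, -0.112, 0.01], [-0.112, -0.994, -0.003], [0.01, 0.001, -1.0]]
force: [0.0, 0.0, -0.5]
finger_gap: 0.724
```

send_rows:
  moves:
    - [0.1,-0.4,0,0,0.45]
    - [0.2,-0.8,0,0,0.45]
    - [0.33,-1,0,0,0.45]
    - [0.33,-1,0,0,0.45]
    - [0.33,-1,0,0,0.45]

```text
time_s: 28.45
tcp_pos: [0.6454, 0.1615, 0.2603]
tcp_rot: [[0.994, -0.113, 0.009], [-0.113, -0.994, -0.004], [0.01, 0.003, -1.0]]
force: [-0.4, 0.1, 0.0]
finger_gap: 0.725
```

```bash
python3 -c "
from depth import *
plan(*tile(.216),.255,-6.5)"
```

```text
target [0.6672 0.216  0.255 ] pos [0.6454 0.1615 0.2603] yaw -6.5 shift now-frame [ 0.194 -0.708  0.066] twist 0.0 gap 0.725 t 28.45
```

send_rows:
  moves:
    - [0.1,-0.4,0,0,0.45]
    - [0.2,-0.7,0.05,0,0.45]
    - [0.2,-0.73,0.05,0,0.45]
    - [0.2,-0.73,0.05,0,0.45]
    - [0.2,-0.73,0.05,0,0.45]

```text
time_s: 28.87
tcp_pos: [0.6683, 0.2148, 0.2564]
tcp_rot: [[0.993, -0.116, 0.01], [-0.116, -0.993, -0.006], [0.01, 0.004, -1.0]]
force: [0.1, -0.4, 0.0]
finger_gap: 0.728
```

```bash
python3 -c "
from depth import *
plan(*tile(.2165),.175,-6.5)"
```

```text
target [0.6673 0.2165 0.175 ] pos [0.6683 0.2148 0.2564] yaw -6.64 shift now-frame [-0.025 -0.024  1.018] twist -0.0008 gap 0.728 t 28.8667
```

send_rows:
  moves:
    - [-0.01,-0.02,0.3,0,0.45]
    - [-0.01,-0.02,0.6,0,0.45]
    - [-0.01,-0.02,0.9,0,0.45]
    - [-0.01,-0.02,1,0,0.45]
    - [-0.01,-0.02,1,0,0.45]

```text
time_s: 29.28
tcp_pos: [0.6679, 0.2131, 0.1746]
tcp_rot: [[0.993, -0.118, 0.007], [-0.118, -0.993, -0.008], [0.008, 0.007, -1.0]]
force: [0.1, -0.6, 0.2]
finger_gap: 0.726
```

send_rows:
  moves:
    - [0,0,0,0,-0.1]
    - [0,0,0,0,-1]
    - [0,0,0,0,-1]
    - [0,0,0,0,-1]
    - [0,0,0,0,-1]

```text
time_s: 29.7
tcp_pos: [0.6685, 0.2134, 0.1762]
tcp_rot: [[0.993, -0.118, 0.009], [-0.118, -0.993, -0.007], [0.01, 0.006, -1.0]]
force: [0.2, 0.4, 7.2]
finger_gap: 0.514
```

send_rows:
  moves:
    - [0,0,0,0,-1]
    - [0,0,-0.05,0,-1]
    - [0,0,-0.1,0,-1]
    - [0,0,-0.12,0,-1]
    - [0,0,-0.12,0,-1]

```text
time_s: 30.12
tcp_pos: [0.6682, 0.2136, 0.1853]
tcp_rot: [[0.993, -0.118, 0.008], [-0.118, -0.993, -0.007], [0.009, 0.006, -1.0]]
force: [1.0, 1.8, -4.4]
finger_gap: 0.514
```

```bash
python3 -c "
from depth import *
from held import held
plan(*tile(.2165),.175,-6.5);held('w')"
```

```text
target [0.6673 0.2165 0.175 ] pos [0.6682 0.2136 0.1853] yaw -6.77 shift now-frame [-0.017 -0.036  0.128] twist -0.0015 gap 0.514 t 30.1167
scene face x pct [-0.0097 -0.0074 -0.0063 -0.005  -0.0022] 146 slope x/z -0.004 y pct [-0.022   0.0218] bottom [0.054  0.0565]
```

send_rows:
  moves:
    - [-0.01,0,0.03,0,-1]
    - [-0.1,0,0.03,0,-1]
    - [-0.25,0,0.03,0,-1]
    - [-0.4,0,0.03,0,-1]
    - [-0.55,0,0.03,0,-1]

```text
time_s: 30.63
tcp_pos: [0.6236, 0.2187, 0.1826]
tcp_rot: [[0.993, -0.118, 0.009], [-0.118, -0.993, -0.008], [0.009, 0.007, -1.0]]
force: [-0.1, 0.1, -0.9]
finger_gap: 0.509
```

send_rows:
  moves:
    - [-0.2,0,-0.1,0,-1]
    - [-0.4,0,-0.3,0,-1]
    - [-0.5,0,-0.5,0,-1]
    - [-0.5,0,-0.65,0,-1]
    - [-0.5,0,-0.65,0,-1]

```text
time_s: 31.05
tcp_pos: [0.5843, 0.2243, 0.2376]
tcp_rot: [[0.993, -0.118, 0.013], [-0.118, -0.993, -0.007], [0.014, 0.005, -1.0]]
force: [0.5, -0.5, -0.6]
finger_gap: 0.51
```

```bash
python3 -c "
from depth import *
from held import held
plan(*st(1,0),.22,6.7);held('w');tops([1,2,3,4])"
```

```text
target [ 0.4206 -0.2985  0.22  ] pos [0.5843 0.2243 0.2376] yaw -6.77 shift now-frame [-1.263  6.73   0.237] twist -0.0748 gap 0.51 t 31.05
scene face x pct [-0.0095 -0.0077 -0.0061 -0.005  -0.0033] 162 slope x/z -0.013 y pct [-0.0215  0.022 ] bottom [0.0547 0.0567]
top 1 8 z95 [0.0558 0.0566 0.0569 0.057 ] bottom~ -0.0431 mid [-0.1042  0.0087] x span low/high -0.1042 -0.1042
top 2 133 z95 [0.1304 0.1357 0.1374 0.1393] bottom~ 0.0374 mid [-0.0307  0.0028] x span low/high -0.0262 -0.0306
top 3 121 z95 [0.1121 0.1188 0.1205 0.1217] bottom~ 0.0205 mid [0.0167 0.0021] x span low/high 0.0305 0.0165
top 4 97 z95 [0.1164 0.1216 0.122  0.1245] bottom~ 0.022 mid [0.0896 0.0007] x span low/high 0.0843 0.0896
scene 1 nothing
scene 2 252 z95 [0.1026 0.1307 0.1319 0.1334] bottom~ 0.0319 mid [-0.0329  0.0056] x span low/high -0.0375 -0.0325
scene 3 141 z95 [0.0883 0.1155 0.1163 0.1177] bottom~ 0.0163 mid [0.0155 0.0092] x span low/high 0.0184 0.0156
scene 4 176 z95 [0.0927 0.1169 0.1178 0.1198] bottom~ 0.0178 mid [0.0866 0.0041] x span low/high 0.0847 0.0872
```

send_rows:
  moves:
    - [0,0.3,0,-0.02,-1]
    - [0,0.6,0,-0.05,-1]
    - [0,1,0,-0.0748,-1]
    - [0,1,0,-0.0748,-1]
    - [0,1,0,-0.0748,-1]

```text
time_s: 31.67
tcp_pos: [0.5745, 0.1409, 0.2324]
tcp_rot: [[0.994, 0.111, 0.006], [0.111, -0.994, -0.009], [0.005, 0.01, -1.0]]
force: [0.1, -0.8, -0.5]
finger_gap: 0.508
```

send_rows:
  moves:
    - [-0.1,0.4,0,0,-1]
    - [-0.3,0.8,0,0,-1]
    - [-0.5,1,0,0,-1]
    - [-0.5,1,0,0,-1]
    - [-0.5,1,0,0,-1]

```text
time_s: 32.08
tcp_pos: [0.5435, 0.0566, 0.2327]
tcp_rot: [[0.994, 0.109, 0.005], [0.109, -0.994, -0.009], [0.004, 0.01, -1.0]]
force: [0.5, 0.7, 0.1]
finger_gap: 0.514
```

send_rows:
  moves:
    - [-0.1,0.4,0,0,-1]
    - [-0.3,0.8,0,0,-1]
    - [-0.5,1,0,0,-1]
    - [-0.5,1,0,0,-1]
    - [-0.5,1,0,0,-1]

```text
time_s: 32.5
tcp_pos: [0.5126, -0.0267, 0.2332]
tcp_rot: [[0.994, 0.108, 0.005], [0.108, -0.994, -0.009], [0.004, 0.01, -1.0]]
force: [-0.1, 0.2, 0.1]
finger_gap: 0.513
```

send_rows:
  moves:
    - [-0.1,0.4,0,0,-1]
    - [-0.3,0.8,0,0,-1]
    - [-0.5,1,0,0,-1]
    - [-0.5,1,0,0,-1]
    - [-0.5,1,0,0,-1]

```text
time_s: 32.92
tcp_pos: [0.4821, -0.1096, 0.2336]
tcp_rot: [[0.994, 0.109, 0.005], [0.109, -0.994, -0.008], [0.004, 0.009, -1.0]]
force: [0.2, 0.4, -1.2]
finger_gap: 0.509
```

send_rows:
  moves:
    - [-0.1,0.4,0,0,-1]
    - [-0.3,0.8,0,0,-1]
    - [-0.5,1,0,0,-1]
    - [-0.5,1,0,0,-1]
    - [-0.5,1,0,0,-1]

```text
time_s: 33.33
tcp_pos: [0.452, -0.1924, 0.234]
tcp_rot: [[0.994, 0.11, 0.006], [0.11, -0.994, -0.008], [0.005, 0.008, -1.0]]
force: [-0.5, 0.3, -0.4]
finger_gap: 0.514
```

send_rows:
  moves:
    - [-0.1,0.4,0,0,-1]
    - [-0.3,0.8,0,0,-1]
    - [-0.45,1,0,0,-1]
    - [-0.45,1,0,0,-1]
    - [-0.45,1,0,0,-1]

```text
time_s: 33.75
tcp_pos: [0.4264, -0.2745, 0.2343]
tcp_rot: [[0.994, 0.111, 0.006], [0.111, -0.994, -0.007], [0.005, 0.008, -1.0]]
force: [1.1, 0.2, 0.2]
finger_gap: 0.514
```

```bash
python3 -c "
from depth import *
plan(*st(1,0),.22,6.7)"
```

```text
target [ 0.4206 -0.2985  0.22  ] pos [ 0.4264 -0.2745  0.2343] yaw 6.4 shift now-frame [-0.106  0.288  0.181] twist -0.0017 gap 0.514 t 33.75
```

send_rows:
  moves:
    - [-0.06,0.15,0.1,0,-1]
    - [-0.11,0.29,0.15,-0.0017,-1]
    - [-0.11,0.29,0.18,-0.0017,-1]
    - [-0.11,0.29,0.18,-0.0017,-1]

```text
time_s: 34.08
tcp_pos: [0.4201, -0.2986, 0.2189]
tcp_rot: [[0.993, 0.116, 0.005], [0.116, -0.993, -0.006], [0.004, 0.006, -1.0]]
force: [-0.5, -0.3, -0.0]
finger_gap: 0.515
```

send_rows:
  moves:
    - [-0.02,0,0.2,0,-1]
    - [-0.02,0,0.5,0,-1]
    - [-0.02,0,0.8,0,-1]
    - [-0.02,0,0.9,0,-1]
    - [-0.02,0,0.9,0,-1]

```text
time_s: 34.5
tcp_pos: [0.4181, -0.298, 0.1452]
tcp_rot: [[0.993, 0.117, 0.002], [0.117, -0.993, -0.003], [0.002, 0.003, -1.0]]
force: [-0.1, -0.1, -1.8]
finger_gap: 0.508
```

```bash
python3 -c "
from depth import *
from held import held
plan(*st(1,0),.095,6.7);held('w')"
```

```text
target [ 0.4206 -0.2985  0.095 ] pos [ 0.4181 -0.298   0.1452] yaw 6.73 shift now-frame [0.029 0.008 0.627] twist 0.0002 gap 0.508 t 34.5
scene face x pct [-0.0084 -0.007  -0.006  -0.0052 -0.0038] 63 slope x/z 0.019 y pct [-0.0234  0.0197] bottom [0.0549 0.0563]
```

send_rows:
  moves:
    - [0.03,0,0.2,0,-1]
    - [0.03,0,0.4,0,-1]
    - [0.03,0.01,0.55,0,-1]
    - [0.03,0.01,0.63,0,-1]
    - [0.03,0.01,0.63,0,-1]

```text
time_s: 35.02
tcp_pos: [0.4219, -0.2997, 0.097]
tcp_rot: [[0.993, 0.117, 0.005], [0.117, -0.993, -0.005], [0.004, 0.006, -1.0]]
force: [-1.2, 0.4, -1.2]
finger_gap: 0.505
```

send_rows:
  moves:
    - [0,0,0.03,0,-1]
    - [0,0,0.05,0,-1]
    - [0,0,0.05,0,0.1]
    - [0,0,0.05,0,0.25]
    - [0,0,0.05,0,0.4]

```text
time_s: 35.43
tcp_pos: [0.4222, -0.2999, 0.0934]
tcp_rot: [[0.993, 0.117, 0.005], [0.117, -0.993, -0.006], [0.004, 0.006, -1.0]]
force: [-0.3, 0.1, 0.3]
finger_gap: 0.696
```

send_rows:
  moves:
    - [0,0,0,0,0.4]
    - [0,0,-0.3,0,0.4]
    - [0,0,-0.7,0,0.4]
    - [0,0,-1,0,0.4]
    - [0,0,-1,0,0.4]

```text
time_s: 35.85
tcp_pos: [0.4241, -0.3007, 0.1788]
tcp_rot: [[0.993, 0.117, 0.011], [0.117, -0.993, -0.01], [0.01, 0.012, -1.0]]
force: [0.6, -0.4, 0.4]
finger_gap: 0.699
```

```bash
python3 -c "
from depth import *
plan(*st(1,0),.095,6.7);tops([1,2,3,4])
im,d=snap('scene','s5');cv2.imwrite('pics/s5c.png',cv2.resize(im[150:250,320:430,::-1],None,fx=5,fy=5))"
```

```text
target [ 0.4206 -0.2985  0.095 ] pos [ 0.4241 -0.3007  0.1788] yaw 6.71 shift now-frame [-0.05  -0.045  1.046] twist 0.0001 gap 0.699 t 35.85
top 1 6 z95 [0.0678 0.0865 0.0872 0.0878] bottom~ -0.0128 mid [-0.0845  0.0086] x span low/high -0.0841 -0.0845
top 2 138 z95 [0.1305 0.1347 0.136  0.1374] bottom~ 0.036 mid [-0.0308  0.002 ] x span low/high -0.0278 -0.0306
top 3 126 z95 [0.1088 0.1193 0.1201 0.1248] bottom~ 0.0201 mid [0.0165 0.0016] x span low/high 0.031 0.0162
top 4 96 z95 [0.1158 0.1214 0.1224 0.1235] bottom~ 0.0224 mid [0.09  0.001] x span low/high 0.0871 0.0899
scene 1 129 z95 [0.0856 0.1061 0.1101 0.1949] bottom~ 0.0101 mid [-0.0911 -0.002 ] x span low/high -0.092 -0.091
scene 2 255 z95 [0.1    0.1308 0.132  0.1339] bottom~ 0.032 mid [-0.0335  0.0052] x span low/high -0.0371 -0.0333
scene 3 137 z95 [0.0902 0.115  0.1161 0.1183] bottom~ 0.0161 mid [0.0159 0.0067] x span low/high 0.018 0.0159
scene 4 177 z95 [0.0902 0.1165 0.1175 0.1201] bottom~ 0.0175 mid [0.0867 0.003 ] x span low/high 0.0845 0.0872
```

View pics/s5c.png

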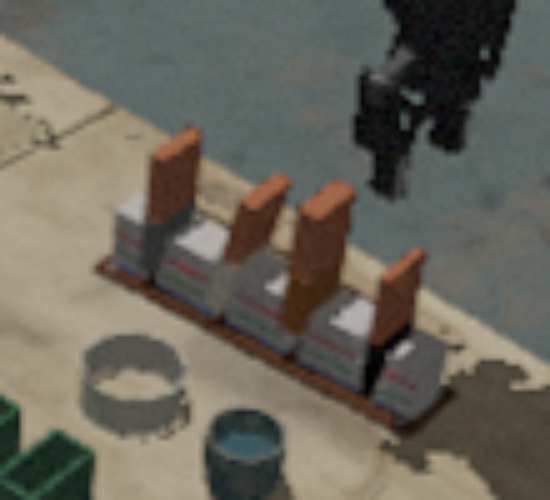

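All four tiles stand in the gauge: black on the floor at crop (395,320), amber high at (320,250), white and grey at middle depth. Next: stand poses, then black to blue.

```bash
python3 -c "
from fit import *
from plan import *
for c in('top','scene'):
    W=cloud(c,snap(c)[1]); P=box(W,(.36,.62),(-.12,.3),(.043,.062))
    for n,y in(('green',(-.12,.03)),('red',(.03,.145)),('blue',(.145,.29))): rect(P[(P[:,1]>y[0])&(P[:,1]<y[1])],c+' '+n)
plan(*st(1,0.001),.085,6.7)"
```

```text
top green 141 c [505.5 -36.2] size [61.9 92.6] yaw 5.96
top red 146 c [481.9  87.6] size [61.8 92.8] yaw -10.4
top blue 137 c [513.  188.5] size [61.8 91.3] yaw -2.28
scene green 243 c [502.7 -35.6] size [65.2 97.3] yaw 5.31
scene red 280 c [480.5  87.6] size [63.3 98.7] yaw -10.45
scene blue 291 c [510.8 189.5] size [64.  97.4] yaw -2.04
target [ 0.4216 -0.2984  0.085 ] pos [ 0.4212 -0.2991  0.1724] yaw 6.7 shift now-frame [ 0.003 -0.014  1.092] twist 0.0 gap 0.698 t 36.1
```

send_rows:
  moves:
    - [0.02,0,0.2,0,0.4]
    - [0.02,0,0.5,0,0.4]
    - [0.02,0,0.8,0,0.4]
    - [0.02,0,1,0,0.4]
    - [0.02,0,1,0,0.4]

```text
time_s: 36.52
tcp_pos: [0.4206, -0.2977, 0.0881]
tcp_rot: [[0.993, 0.117, -0.002], [0.117, -0.993, -0.0], [-0.002, -0.0, -1.0]]
force: [-0.7, 0.2, -1.3]
finger_gap: 0.698
```

```bash
python3 -c "
from depth import *
plan(*st(1,0.002),.068,6.7)"
```

```text
target [ 0.4226 -0.2983  0.068 ] pos [ 0.4206 -0.2977  0.0881] yaw 6.71 shift now-frame [0.024 0.01  0.251] twist 0.0001 gap 0.698 t 36.5167
```

send_rows:
  moves:
    - [0.02,0,0.15,0,0.4]
    - [0.02,0,0.25,0,0.4]
    - [0.02,0,0.25,0,0.1]
    - [0.02,0,0.25,0,-1]
    - [0.02,0,0.25,0,-1]

```text
time_s: 36.93
tcp_pos: [0.4224, -0.2977, 0.0688]
tcp_rot: [[0.993, 0.117, -0.002], [0.117, -0.993, -0.001], [-0.002, 0.0, -1.0]]
force: [-1.2, -0.8, -1.1]
finger_gap: 0.519
```

send_rows:
  moves:
    - [0,0,0,0,-1]
    - [0,0,0,0,-1]
    - [0,0,-0.2,0,-1]
    - [0,0,-0.4,0,-1]
    - [0,0,-0.6,0,-1]

```text
time_s: 37.35
tcp_pos: [0.4225, -0.2977, 0.1177]
tcp_rot: [[0.993, 0.117, -0.001], [0.117, -0.993, -0.001], [-0.001, 0.0, -1.0]]
force: [0.8, -0.3, -0.7]
finger_gap: 0.517
```

send_rows:
  moves:
    - [0,0,-0.2,0,-1]
    - [0,0,-0.5,0,-1]
    - [0,0,-0.8,0,-1]
    - [0,0,-1,0,-1]
    - [0,0,-1,0,-1]

```text
time_s: 37.77
tcp_pos: [0.4244, -0.2985, 0.2019]
tcp_rot: [[0.993, 0.117, 0.004], [0.117, -0.993, -0.004], [0.003, 0.005, -1.0]]
force: [0.8, -0.2, -0.1]
finger_gap: 0.519
```

send_rows:
  moves:
    - [0,0,-0.2,0,-1]
    - [0,0,-0.3,0,-1]
    - [0,0,-0.4,0,-1]
    - [0,0,-0.4,0,-1]

```text
time_s: 38.1
tcp_pos: [0.4247, -0.2986, 0.235]
tcp_rot: [[0.993, 0.117, 0.005], [0.117, -0.993, -0.006], [0.004, 0.006, -1.0]]
force: [-0.0, 0.2, -0.5]
finger_gap: 0.52
```

```bash
cat >> plan.py <<'E'
STD={'green':(.504,-.036,5.8),'red':(.481,.0876,-10.4),'blue':(.512,.189,-2.2)}
def pocket(n,s,dx=0):
    x,y,a=STD[n];r=np.radians(a);u=s*.03+dx
    return x+u*np.cos(r),y+u*np.sin(r)
E
python3 -c "
from depth import *
from held import held
plan(*pocket('blue',1),.22,-2.2);held('w');tops([1,2])"
```

```text
target [0.542  0.1878 0.22  ] pos [ 0.4247 -0.2986  0.235 ] yaw 6.72 shift now-frame [ 2.167 -5.869  0.162] twist 0.0496 gap 0.52 t 38.1
scene face x pct [-0.0055 -0.0043 -0.0034 -0.0022  0.0039] 76 slope x/z 0.053 y pct [-0.0243  0.0241] bottom [0.0599 0.0622]
top 1 7 z95 [0.0563 0.1751 0.177  0.1785] bottom~ 0.077 mid [-0.0828  0.0181] x span low/high -0.0741 -0.0828
top 2 132 z95 [0.1308 0.1356 0.137  0.1392] bottom~ 0.037 mid [-0.0307  0.0036] x span low/high -0.0278 -0.0307
scene 1 69 z95 [0.1839 0.1964 0.199  0.1996] bottom~ 0.099 mid [-0.0895  0.0051] x span low/high -0.0794 -0.0898
scene 2 251 z95 [0.103  0.1312 0.1322 0.1335] bottom~ 0.0322 mid [-0.0335  0.0069] x span low/high -0.0376 -0.0329
```

send_rows:
  moves:
    - [0,-0.3,0,0.02,-1]
    - [0,-0.6,0,0.04,-1]
    - [0,-1,0,0.0496,-1]
    - [0,-1,0,0.0496,-1]
    - [0,-1,0,0.0496,-1]

```text
time_s: 38.72
tcp_pos: [0.4145, -0.2174, 0.2323]
tcp_rot: [[0.999, -0.036, 0.002], [-0.036, -0.999, -0.004], [0.002, 0.004, -1.0]]
force: [0.1, -1.4, -1.0]
finger_gap: 0.52
```

send_rows:
  moves:
    - [0,-0.4,0,0,-1]
    - [0.1,-0.8,0,0,-1]
    - [0.13,-1,0,0,-1]
    - [0.13,-1,0,0,-1]
    - [0.13,-1,0,0,-1]

```text
time_s: 39.13
tcp_pos: [0.4278, -0.1382, 0.2317]
tcp_rot: [[0.999, -0.035, 0.002], [-0.035, -0.999, -0.004], [0.002, 0.004, -1.0]]
force: [0.6, -0.3, -0.5]
finger_gap: 0.52
```

send_rows:
  moves:
    - [0,-0.4,0,0,-1]
    - [0.1,-0.8,0,0,-1]
    - [0.13,-1,0,0,-1]
    - [0.13,-1,0,0,-1]
    - [0.13,-1,0,0,-1]

```text
time_s: 39.55
tcp_pos: [0.441, -0.0597, 0.2312]
tcp_rot: [[0.999, -0.035, 0.001], [-0.035, -0.999, -0.004], [0.002, 0.004, -1.0]]
force: [-0.3, -0.9, -0.0]
finger_gap: 0.522
```

send_rows:
  moves:
    - [0,-0.4,0,0,-1]
    - [0.1,-0.8,0,0,-1]
    - [0.13,-1,0,0,-1]
    - [0.13,-1,0,0,-1]
    - [0.13,-1,0,0,-1]

```text
time_s: 39.97
tcp_pos: [0.4543, 0.0183, 0.2306]
tcp_rot: [[0.999, -0.036, 0.001], [-0.036, -0.999, -0.004], [0.001, 0.004, -1.0]]
force: [0.2, -0.3, -0.7]
finger_gap: 0.518
```

send_rows:
  moves:
    - [0,-0.4,0,0,-1]
    - [0.1,-0.8,0,0,-1]
    - [0.13,-1,0,0,-1]
    - [0.13,-1,0,0,-1]
    - [0.13,-1,0,0,-1]

```text
time_s: 40.38
tcp_pos: [0.4679, 0.0961, 0.2299]
tcp_rot: [[0.999, -0.037, -0.0], [-0.037, -0.999, -0.004], [0.0, 0.004, -1.0]]
force: [-0.5, -1.0, -1.5]
finger_gap: 0.52
```

```bash
cat > stn.py <<'E'
from fit import *
def st3():
  for c in('top','scene'):
    W=cloud(c,snap(c)[1]); P=box(W,(.36,.62),(-.12,.3),(.043,.062))
    for n,y in(('green',(-.12,.03)),('red',(.03,.145)),('blue',(.145,.29))):
        q=P[(P[:,1]>y[0])&(P[:,1]<y[1])]
        if len(q)>20: rect(q,c+' '+n)
E
python3 -c "
from plan import *; from stn import st3
plan(*pocket('blue',-1,-.0015),.22,-2.2);st3()"
```

```text
target [0.4805 0.1902 0.22  ] pos [0.4679 0.0961 0.2299] yaw -2.12 shift now-frame [ 0.115 -1.182  0.119] twist 0.0004 gap 0.52 t 40.3833
top green 142 c [505.5 -36.4] size [61.9 92.6] yaw 6.25
top red 32 c [508.8  68. ] size [32.6 33.3] yaw 80.01
top blue 54 c [543.1 186.2] size [29.4 60.2] yaw 89.32
scene green 241 c [504.1 -36.7] size [66.9 96. ] yaw 5.13
scene red 278 c [480.6  87.5] size [63.4 96.7] yaw -9.31
scene blue 287 c [510.6 189.1] size [64.6 96.5] yaw -2.6
```

send_rows:
  moves:
    - [0.06,-0.4,0,0,-1]
    - [0.11,-0.8,0,0,-1]
    - [0.11,-1,0.1,0,-1]
    - [0.11,-1,0.1,0,-1]
    - [0.11,-1,0.1,0,-1]

```text
time_s: 40.9
tcp_pos: [0.4797, 0.1737, 0.221]
tcp_rot: [[0.999, -0.039, -0.001], [-0.039, -0.999, -0.005], [-0.001, 0.006, -1.0]]
force: [0.6, -0.7, -0.4]
finger_gap: 0.52
```

send_rows:
  moves:
    - [0,-0.2,0.2,0,-1]
    - [0,-0.2,0.5,0,-1]
    - [0,-0.2,0.8,0,-1]
    - [0,-0.2,0.9,0,-1]
    - [0,-0.2,0.9,0,-1]

```text
time_s: 41.32
tcp_pos: [0.4797, 0.1867, 0.1473]
tcp_rot: [[0.999, -0.042, -0.004], [-0.042, -0.999, -0.007], [-0.004, 0.007, -1.0]]
force: [0.4, 0.1, -1.4]
finger_gap: 0.521
```

```bash
python3 -c "
from plan import *; from held import held
plan(*pocket('blue',-1,-.0015),.076,-2.2);held('b')"
```

```text
target [0.4805 0.1902 0.076 ] pos [0.4797 0.1867 0.1473] yaw -2.41 shift now-frame [ 0.012 -0.051  0.891] twist -0.0012 gap 0.521 t 41.3167
scene face x pct [-0.0063 -0.0048 -0.0037 -0.0027 -0.0013] 132 slope x/z 0.01 y pct [-0.0204  0.0238] bottom [0.0605 0.0636]
```

send_rows:
  moves:
    - [0.01,-0.05,0.2,0,-1]
    - [0.01,-0.05,0.45,0,-1]
    - [0.01,-0.05,0.7,0,-1]
    - [0.01,-0.05,0.86,0,-1]
    - [0.01,-0.05,0.88,0,-1]

```text
time_s: 41.83
tcp_pos: [0.4816, 0.191, 0.0785]
tcp_rot: [[0.999, -0.042, -0.002], [-0.042, -0.999, -0.006], [-0.002, 0.006, -1.0]]
force: [-0.6, -0.7, -0.2]
finger_gap: 0.522
```

send_rows:
  moves:
    - [0,0,0.01,0,-1]
    - [0,0,0.01,0,0.1]
    - [0,0,0.01,0,0.2]
    - [0,0,0.01,0,0.3]
    - [0,0,0.01,0,0.35]

```text
time_s: 42.25
tcp_pos: [0.482, 0.1912, 0.0785]
tcp_rot: [[0.999, -0.042, -0.001], [-0.042, -0.999, -0.006], [-0.001, 0.006, -1.0]]
force: [0.0, 0.2, -0.0]
finger_gap: 0.675
```

send_rows:
  moves:
    - [0,0,0,0,0.35]
    - [0,0,-0.3,0,0.4]
    - [0,0,-0.7,0,0.4]
    - [0,0,-1,0,0.4]
    - [0,0,-1,0,0.4]

```text
time_s: 42.67
tcp_pos: [0.4842, 0.1931, 0.1634]
tcp_rot: [[0.999, -0.042, 0.006], [-0.042, -0.999, -0.004], [0.006, 0.004, -1.0]]
force: [-1.0, 0.1, 0.1]
finger_gap: 0.7
```

send_rows:
  moves:
    - [0,0,-0.2,0,0.4]
    - [0,0.4,-0.6,0,0.4]
    - [0,0.8,-0.9,0,0.4]
    - [0,1,-0.9,0,0.4]
    - [0,1,-0.9,0,0.4]

```text
time_s: 43.08
tcp_pos: [0.4817, 0.1093, 0.2371]
tcp_rot: [[0.999, -0.048, 0.009], [-0.047, -0.999, -0.006], [0.009, 0.006, -1.0]]
force: [0.4, -0.2, 0.0]
finger_gap: 0.701
```

```bash
python3 -c "
from plan import *
im,d=snap('scene','s6');cv2.imwrite('pics/s6c.png',cv2.resize(im[190:320,220:360,::-1],None,fx=4,fy=4))
plan(*st(2,-.001),.22,6.7)"
```

```text
target [ 0.4792 -0.2916  0.22  ] pos [0.481  0.1114 0.2362] yaw -2.62 shift now-frame [0.206 5.033 0.229] twist -0.0518 gap 0.7 t 43.1333
```

View pics/s6c.png

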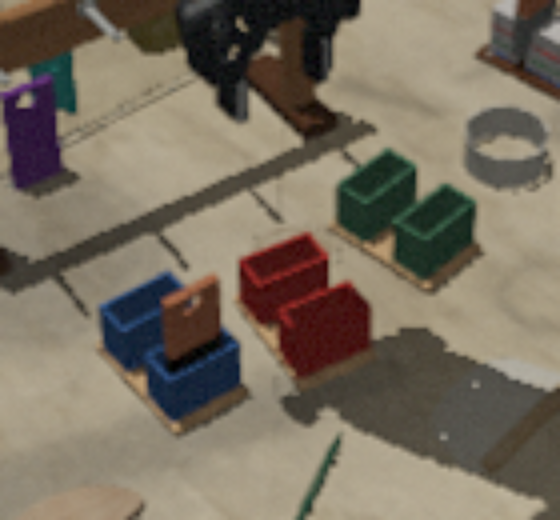

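Black stands in the near blue pocket at crop (200,320). Next is amber.

send_rows:
  moves:
    - [0,0.3,0,-0.02,0.4]
    - [0,0.6,0,-0.04,0.4]
    - [0,1,0,-0.0518,0.4]
    - [0,1,0,-0.0518,0.4]
    - [0,1,0,-0.0518,0.4]

```text
time_s: 43.55
tcp_pos: [0.4771, 0.031, 0.2358]
tcp_rot: [[0.993, 0.115, 0.006], [0.115, -0.993, -0.005], [0.006, 0.006, -1.0]]
force: [-0.3, 1.2, -0.0]
finger_gap: 0.697
```

send_rows:
  moves:
    - [0,0.4,0,0,0.4]
    - [-0.1,0.8,0,0,0.4]
    - [-0.11,1,0,0,0.4]
    - [-0.11,1,0,0,0.4]
    - [-0.11,1,0,0,0.4]

```text
time_s: 43.97
tcp_pos: [0.4777, -0.0483, 0.2359]
tcp_rot: [[0.993, 0.115, 0.006], [0.115, -0.993, -0.005], [0.005, 0.005, -1.0]]
force: [0.2, 0.5, -0.0]
finger_gap: 0.702
```

send_rows:
  moves:
    - [0,0.4,0,0,0.4]
    - [-0.1,0.8,0,0,0.4]
    - [-0.11,1,0,0,0.4]
    - [-0.11,1,0,0,0.4]
    - [-0.11,1,0,0,0.4]

```text
time_s: 44.38
tcp_pos: [0.4786, -0.1269, 0.2359]
tcp_rot: [[0.993, 0.116, 0.006], [0.116, -0.993, -0.003], [0.005, 0.004, -1.0]]
force: [0.2, 1.3, 0.4]
finger_gap: 0.702
```

send_rows:
  moves:
    - [0,0.4,0,0,0.4]
    - [-0.1,0.8,0,0,0.4]
    - [-0.11,1,0,0,0.4]
    - [-0.11,1,0,0,0.4]
    - [-0.11,1,0,0,0.4]

```text
time_s: 44.8
tcp_pos: [0.4798, -0.2056, 0.236]
tcp_rot: [[0.993, 0.117, 0.006], [0.117, -0.993, -0.002], [0.005, 0.003, -1.0]]
force: [0.1, -0.0, 0.3]
finger_gap: 0.701
```

```bash
python3 -c "
from plan import *
plan(*st(2,-.001),.22,6.7)"
```

```text
target [ 0.4792 -0.2916  0.22  ] pos [ 0.4798 -0.2056  0.236 ] yaw 6.73 shift now-frame [-0.134  1.066  0.202] twist 0.0002 gap 0.701 t 44.8
```

send_rows:
  moves:
    - [-0.05,0.4,0,0,0.4]
    - [-0.13,0.8,0,0,0.4]
    - [-0.13,1,0.1,0,0.4]
    - [-0.13,1,0.2,0,0.4]
    - [-0.13,1,0.2,0,0.4]

```text
time_s: 45.22
tcp_pos: [0.4792, -0.284, 0.2185]
tcp_rot: [[0.993, 0.119, 0.004], [0.119, -0.993, 0.0], [0.004, 0.0, -1.0]]
force: [0.1, 0.6, -0.9]
finger_gap: 0.699
```

send_rows:
  moves:
    - [0,0.08,0.2,0,0.4]
    - [0,0.08,0.4,0,0.4]
    - [0,0.08,0.6,0,0.4]
    - [0,0.08,0.7,0,0.4]
    - [0,0.08,0.7,0,0.4]

```text
time_s: 45.63
tcp_pos: [0.4802, -0.2876, 0.1612]
tcp_rot: [[0.993, 0.122, 0.002], [0.122, -0.993, 0.002], [0.003, -0.002, -1.0]]
force: [-1.1, 0.5, 0.3]
finger_gap: 0.701
```

```bash
python3 -c "
from plan import *
plan(*st(2,-.001),.095,6.7)"
```

```text
target [ 0.4792 -0.2916  0.095 ] pos [ 0.4802 -0.2876  0.1612] yaw 7.0 shift now-frame [-0.02   0.05   0.828] twist 0.0017 gap 0.701 t 45.6333
```

send_rows:
  moves:
    - [-0.02,0.04,0.3,0,0.4]
    - [-0.02,0.04,0.6,0,0.4]
    - [-0.02,0.04,0.83,0.0015,0.4]
    - [-0.02,0.04,0.83,0.0015,0.4]
    - [-0.02,0.04,0.83,0.0015,0.1]

```text
time_s: 46.05
tcp_pos: [0.4796, -0.2899, 0.0956]
tcp_rot: [[0.993, 0.119, 0.002], [0.119, -0.993, 0.003], [0.003, -0.003, -1.0]]
force: [-0.1, -0.1, 0.4]
finger_gap: 0.575
```

send_rows:
  moves:
    - [0,0,0,0,-1]
    - [0,0,0,0,-1]
    - [0,0,0,0,-1]
    - [0,0,-0.1,0,-1]
    - [0,0,-0.3,0,-1]

```text
time_s: 46.47
tcp_pos: [0.4786, -0.2895, 0.1191]
tcp_rot: [[0.993, 0.119, 0.0], [0.119, -0.993, 0.004], [0.001, -0.004, -1.0]]
force: [0.2, -0.6, -1.8]
finger_gap: 0.508
```

send_rows:
  moves:
    - [0,0,-0.2,0,-1]
    - [0,0,-0.5,0,-1]
    - [0,0,-0.8,0,-1]
    - [0,0,-1,0,-1]
    - [0,0,-1,0,-1]

```text
time_s: 46.88
tcp_pos: [0.4804, -0.2906, 0.2038]
tcp_rot: [[0.993, 0.119, 0.005], [0.119, -0.993, 0.001], [0.006, -0.0, -1.0]]
force: [0.2, 0.5, -1.7]
finger_gap: 0.513
```

send_rows:
  moves:
    - [0,0,-0.2,0,-1]
    - [0,0,-0.4,0,-1]
    - [0,0,-0.5,0,-1]
    - [0,0,-0.5,0,-1]

```text
time_s: 47.22
tcp_pos: [0.4808, -0.2908, 0.2454]
tcp_rot: [[0.993, 0.119, 0.008], [0.119, -0.993, -0.001], [0.008, 0.002, -1.0]]
force: [0.2, 0.4, -1.7]
finger_gap: 0.514
```

```bash
python3 -c "
from plan import *; from held import held; from stn import st3
held('a');st3();plan(*pocket('red',1),.22,-10.4)"
```

```text
scene face x pct [-0.0112 -0.0093 -0.0084 -0.0073 -0.0022] 77 slope x/z -0.01 y pct [-0.0249  0.0219] bottom [0.063  0.0648]
top green 145 c [505.4 -36.3] size [61.8 92.4] yaw 6.34
top red 147 c [482.   87.8] size [62.5 92.9] yaw -10.44
top blue 136 c [512.9 188.3] size [61.5 91.5] yaw -2.7
scene green 236 c [504.5 -37.1] size [66.1 97. ] yaw 5.9
scene red 282 c [481.8  87.9] size [64.2 99.4] yaw -9.45
scene blue 290 c [512.  189.7] size [ 63.8 100.2] yaw -1.68
target [0.5105 0.0822 0.22  ] pos [ 0.4796 -0.2904  0.2425] yaw 6.81 shift now-frame [ 0.934 -4.578  0.291] twist 0.0956 gap 0.512 t 47.4167
```

send_rows:
  moves:
    - [0,-0.3,0,0.03,-1]
    - [0,-0.6,0,0.06,-1]
    - [0,-0.9,0,0.09,-1]
    - [0,-1,0,0.0956,-1]
    - [0,-1,0,0.0956,-1]

```text
time_s: 47.83
tcp_pos: [0.47, -0.2084, 0.242]
tcp_rot: [[0.984, -0.178, 0.003], [-0.178, -0.984, 0.003], [0.002, -0.003, -1.0]]
force: [0.4, -0.9, -1.4]
finger_gap: 0.511
```

send_rows:
  moves:
    - [0,-0.4,0,0,-1]
    - [-0.05,-0.8,0,0,-1]
    - [-0.05,-1,0,0,-1]
    - [-0.05,-1,0,0,-1]
    - [-0.05,-1,0,0,-1]

```text
time_s: 48.25
tcp_pos: [0.4803, -0.1292, 0.2417]
tcp_rot: [[0.984, -0.176, 0.002], [-0.176, -0.984, 0.002], [0.002, -0.003, -1.0]]
force: [0.4, -1.1, -1.5]
finger_gap: 0.512
```

send_rows:
  moves:
    - [0,-0.4,0,0,-1]
    - [-0.05,-0.8,0,0,-1]
    - [-0.05,-1,0,0,-1]
    - [-0.05,-1,0,0,-1]
    - [-0.05,-1,0,0,-1]

```text
time_s: 48.67
tcp_pos: [0.4906, -0.0508, 0.2415]
tcp_rot: [[0.984, -0.176, 0.002], [-0.176, -0.984, 0.002], [0.001, -0.003, -1.0]]
force: [-0.6, -0.8, -1.4]
finger_gap: 0.509
```

send_rows:
  moves:
    - [0,-0.4,0,0,-1]
    - [-0.05,-0.8,0,0,-1]
    - [-0.05,-1,0,0,-1]
    - [-0.05,-1,0,0,-1]
    - [-0.05,-1,0,0,-1]

```text
time_s: 49.08
tcp_pos: [0.5009, 0.0271, 0.2414]
tcp_rot: [[0.984, -0.176, 0.001], [-0.176, -0.984, 0.002], [0.001, -0.002, -1.0]]
force: [0.7, -0.6, -2.2]
finger_gap: 0.507
```

```bash
python3 -c "
from plan import *
plan(*pocket('red',1,-.0005),.22,-10.4)"
```

```text
target [0.51   0.0823 0.22  ] pos [0.5009 0.0271 0.2414] yaw -10.16 shift now-frame [-0.01  -0.698  0.269] twist 0.0013 gap 0.507 t 49.0833
```

send_rows:
  moves:
    - [0,-0.4,0,0,-1]
    - [-0.01,-0.7,0.1,0.001,-1]
    - [-0.01,-0.72,0.27,0.0013,-1]
    - [-0.01,-0.72,0.27,0.0013,-1]
    - [-0.01,-0.72,0.27,0.0013,-1]

```text
time_s: 49.5
tcp_pos: [0.5103, 0.0813, 0.2192]
tcp_rot: [[0.983, -0.183, -0.001], [-0.183, -0.983, 0.001], [-0.001, -0.001, -1.0]]
force: [-0.0, -0.1, -2.0]
finger_gap: 0.511
```

send_rows:
  moves:
    - [0,0,0.2,0,-1]
    - [0,0,0.5,0,-1]
    - [0,0,0.8,0,-1]
    - [0,0,0.9,0,-1]
    - [0,0,0.9,0,-1]

```text
time_s: 49.92
tcp_pos: [0.5095, 0.0793, 0.1459]
tcp_rot: [[0.983, -0.186, -0.004], [-0.186, -0.983, 0.0], [-0.004, 0.0, -1.0]]
force: [0.2, -0.6, -0.9]
finger_gap: 0.509
```

```bash
python3 -c "
from plan import *; from held import held
held('a');plan(*pocket('red',1,-.0005),.078,-10.4)"
```

```text
scene face x pct [-0.0118 -0.0099 -0.0087 -0.0077 -0.0049] 130 slope x/z 0.022 y pct [-0.023   0.0203] bottom [0.0637 0.0657]
target [0.51   0.0823 0.078 ] pos [0.511  0.0805 0.1484] yaw -10.63 shift now-frame [-0.016 -0.018  0.88 ] twist -0.0013 gap 0.51 t 50.0167
```

send_rows:
  moves:
    - [-0.02,-0.02,0.2,0,-1]
    - [-0.02,-0.02,0.45,0,-1]
    - [-0.02,-0.02,0.65,0,-1]
    - [-0.02,-0.02,0.82,0,-1]
    - [-0.02,-0.02,0.86,0,-1]

```text
time_s: 50.43
tcp_pos: [0.5098, 0.0819, 0.0793]
tcp_rot: [[0.983, -0.185, -0.0], [-0.185, -0.983, 0.001], [-0.0, -0.001, -1.0]]
force: [0.2, -0.5, -2.4]
finger_gap: 0.508
```

```bash
python3 -c "
from plan import *
print(get_obs()['force']);plan(*pocket('red',1,-.0005),.078,-10.4)"
```

```text
[ 0.16970541 -0.45686848 -2.42054375]
target [0.51   0.0823 0.078 ] pos [0.5098 0.0819 0.0793] yaw -10.67 shift now-frame [ 0.002 -0.005  0.017] twist -0.0015 gap 0.508 t 50.4333
```

send_rows:
  moves:
    - [0,0,0.01,0,-1]
    - [0,0,0.01,0,0.1]
    - [0,0,0.01,0,0.2]
    - [0,0,0.01,0,0.3]
    - [0,0,0.01,0,0.35]

```text
time_s: 50.85
tcp_pos: [0.5104, 0.0819, 0.0795]
tcp_rot: [[0.983, -0.185, 0.001], [-0.185, -0.983, 0.001], [0.001, -0.001, -1.0]]
force: [0.2, -0.4, -0.6]
finger_gap: 0.675
```

send_rows:
  moves:
    - [0,0,0,0,0.35]
    - [0,0,-0.3,0,0.4]
    - [0,0,-0.7,0,0.4]
    - [0,0,-1,0,0.4]
    - [0,0,-1,0,0.4]

```text
time_s: 51.27
tcp_pos: [0.5128, 0.0828, 0.1645]
tcp_rot: [[0.983, -0.185, 0.008], [-0.185, -0.983, 0.001], [0.008, -0.003, -1.0]]
force: [0.7, -0.1, -0.6]
finger_gap: 0.7
```

send_rows:
  moves:
    - [0,0,-0.2,0,0.4]
    - [0,0.4,-0.6,-0.03,0.4]
    - [0,0.8,-0.9,-0.06,0.4]
    - [0,1,-0.9,-0.09,0.4]
    - [0,1,-0.9,-0.0965,0.4]

```text
time_s: 51.68
tcp_pos: [0.4978, -0.0005, 0.2377]
tcp_rot: [[0.993, 0.117, 0.011], [0.117, -0.993, -0.001], [0.011, 0.003, -1.0]]
force: [-0.2, -0.9, -0.0]
finger_gap: 0.699
```

```bash
python3 -c "
from plan import *;from depth import tops
plan(*st(4,-.001),.22,6.7);tops([3,4])"
```

```text
target [ 0.5984 -0.2776  0.22  ] pos [ 0.4978 -0.0005  0.2377] yaw 6.7 shift now-frame [0.843 3.586 0.239] twist -0.0 gap 0.699 t 51.6833
top 3 124 z95 [0.1107 0.1189 0.1198 0.1221] bottom~ 0.0198 mid [0.0166 0.0027] x span low/high 0.0312 0.0164
top 4 95 z95 [0.1171 0.1206 0.1219 0.1238] bottom~ 0.0219 mid [0.0894 0.0006] x span low/high 0.0878 0.0894
scene 3 139 z95 [0.0884 0.1157 0.1166 0.118 ] bottom~ 0.0166 mid [0.0149 0.009 ] x span low/high 0.0182 0.0152
scene 4 176 z95 [0.0929 0.1172 0.1183 0.1192] bottom~ 0.0183 mid [0.087  0.0042] x span low/high 0.0848 0.087
```

Grey next, from station 4.

send_rows:
  moves:
    - [0.1,0.4,0,0,0.4]
    - [0.2,0.8,0,0,0.4]
    - [0.24,1,0,0,0.4]
    - [0.24,1,0,0,0.4]
    - [0.24,1,0,0,0.4]

```text
time_s: 52.2
tcp_pos: [0.5255, -0.0729, 0.2356]
tcp_rot: [[0.993, 0.114, 0.007], [0.114, -0.994, 0.002], [0.008, -0.001, -1.0]]
force: [0.2, 0.9, -0.6]
finger_gap: 0.697
```

send_rows:
  moves:
    - [0.1,0.4,0,0,0.4]
    - [0.2,0.8,0,0,0.4]
    - [0.24,1,0,0,0.4]
    - [0.24,1,0,0,0.4]
    - [0.24,1,0,0,0.4]

```text
time_s: 52.62
tcp_pos: [0.5538, -0.1487, 0.2352]
tcp_rot: [[0.993, 0.114, 0.007], [0.114, -0.993, 0.004], [0.007, -0.003, -1.0]]
force: [-0.1, 0.4, -0.3]
finger_gap: 0.696
```

send_rows:
  moves:
    - [0.1,0.4,0,0,0.4]
    - [0.2,0.8,0,0,0.4]
    - [0.24,1,0,0,0.4]
    - [0.24,1,0,0,0.4]
    - [0.24,1,0,0,0.4]

```text
time_s: 53.03
tcp_pos: [0.5822, -0.224, 0.2349]
tcp_rot: [[0.993, 0.115, 0.007], [0.115, -0.993, 0.005], [0.007, -0.005, -1.0]]
force: [0.6, 1.5, -0.7]
finger_gap: 0.696
```

```bash
python3 -c "
from plan import *
plan(*st(4,-.001),.2,6.7)"
```

```text
target [ 0.5984 -0.2776  0.2   ] pos [ 0.5822 -0.224   0.2349] yaw 6.61 shift now-frame [0.12  0.692 0.434] twist -0.0005 gap 0.696 t 53.0333
```

send_rows:
  moves:
    - [0.06,0.3,0,0,0.4]
    - [0.12,0.6,0.2,0,0.4]
    - [0.12,0.69,0.4,0,0.4]
    - [0.12,0.69,0.43,0,0.4]
    - [0.12,0.69,0.43,0,0.4]

```text
time_s: 53.45
tcp_pos: [0.5981, -0.2746, 0.1997]
tcp_rot: [[0.993, 0.117, 0.005], [0.117, -0.993, 0.007], [0.006, -0.007, -1.0]]
force: [0.1, 0.5, 0.2]
finger_gap: 0.698
```

send_rows:
  moves:
    - [0,0,0.2,0,0.4]
    - [0,0,0.4,0,0.4]
    - [0,0,0.6,0,0.4]
    - [0,0,0.6,0,0.4]

```text
time_s: 53.78
tcp_pos: [0.5977, -0.2711, 0.1502]
tcp_rot: [[0.993, 0.12, 0.003], [0.12, -0.993, 0.01], [0.004, -0.009, -1.0]]
force: [-0.2, 0.4, -0.5]
finger_gap: 0.7
```

```bash
python3 -c "
from plan import *
plan(*st(4,-.001),.08,6.7)"
```

```text
target [ 0.5984 -0.2776  0.08  ] pos [ 0.5977 -0.2711  0.1502] yaw 6.92 shift now-frame [-0.005  0.091  0.877] twist 0.0012 gap 0.7 t 53.7833
```

send_rows:
  moves:
    - [0,0.09,0.1,0.001,0.4]
    - [0,0.09,0.4,0.001,0.4]
    - [0,0.09,0.7,0.001,0.4]
    - [0,0.09,0.88,0.001,0.4]
    - [0,0.09,0.88,0.001,0.1]

```text
time_s: 54.2
tcp_pos: [0.5975, -0.2765, 0.0774]
tcp_rot: [[0.993, 0.118, -0.001], [0.118, -0.993, 0.011], [0.001, -0.011, -1.0]]
force: [0.4, 0.4, -0.3]
finger_gap: 0.575
```

send_rows:
  moves:
    - [0,0,0,0,-1]
    - [0,0,0,0,-1]
    - [0,0,0,0,-1]
    - [0,0,-0.1,0,-1]
    - [0,0,-0.3,0,-1]

```text
time_s: 54.62
tcp_pos: [0.5968, -0.2765, 0.101]
tcp_rot: [[0.993, 0.118, -0.003], [0.118, -0.993, 0.012], [-0.001, -0.013, -1.0]]
force: [0.0, -0.2, -0.6]
finger_gap: 0.507
```

send_rows:
  moves:
    - [0,0,-0.2,0,-1]
    - [0,0,-0.5,0,-1]
    - [0,0,-0.8,0,-1]
    - [0,0,-1,0,-1]
    - [0,0,-1,0,-1]

```text
time_s: 55.03
tcp_pos: [0.5991, -0.278, 0.1868]
tcp_rot: [[0.993, 0.118, 0.004], [0.118, -0.993, 0.009], [0.005, -0.009, -1.0]]
force: [0.8, -0.4, 0.4]
finger_gap: 0.517
```

send_rows:
  moves:
    - [0,0,-0.2,0,-1]
    - [0,0,-0.5,0,-1]
    - [0,0,-0.65,0,-1]
    - [0,0,-0.65,0,-1]

```text
time_s: 55.37
tcp_pos: [0.6001, -0.2787, 0.2422]
tcp_rot: [[0.993, 0.118, 0.009], [0.118, -0.993, 0.007], [0.01, -0.006, -1.0]]
force: [0.3, 0.3, -0.6]
finger_gap: 0.512
```

```bash
python3 -c "
from plan import *; from held import held; from stn import st3
held('a');st3();plan(*pocket('green',1),.22,5.8)"
```

```text
scene face x pct [-0.0069 -0.0055 -0.0045 -0.0033 -0.0012] 78 slope x/z -0.014 y pct [-0.0246  0.0212] bottom [0.0593 0.0624]
top green 145 c [505.5 -36.1] size [62.  92.5] yaw 5.91
top red 151 c [482.   87.5] size [62.  92.5] yaw -10.32
top blue 137 c [512.8 189.1] size [61.1 90.2] yaw -1.51
scene green 239 c [504.5 -36.6] size [65.3 98.1] yaw 6.65
scene red 285 c [481.   87.7] size [61.8 98.9] yaw -10.05
scene blue 288 c [511.8 188.8] size [62.4 98.7] yaw -2.77
target [ 0.5338 -0.033   0.22  ] pos [ 0.5982 -0.2783  0.237 ] yaw 6.78 shift now-frame [-0.437 -3.138  0.242] twist 0.0055 gap 0.516 t 55.5667
```

send_rows:
  moves:
    - [0,-0.4,0,0,-1]
    - [-0.1,-0.8,0,0.004,-1]
    - [-0.14,-1,0,0.0055,-1]
    - [-0.14,-1,0,0.0055,-1]
    - [-0.14,-1,0,0.0055,-1]

```text
time_s: 55.98
tcp_pos: [0.5772, -0.1994, 0.2369]
tcp_rot: [[0.995, 0.103, 0.001], [0.103, -0.995, 0.01], [0.002, -0.01, -1.0]]
force: [-0.6, -0.7, -0.8]
finger_gap: 0.513
```

send_rows:
  moves:
    - [0,-0.4,0,0,-1]
    - [-0.1,-0.8,0,0,-1]
    - [-0.14,-1,0,0,-1]
    - [-0.14,-1,0,0,-1]
    - [-0.14,-1,0,0,-1]

```text
time_s: 56.4
tcp_pos: [0.5578, -0.1215, 0.2374]
tcp_rot: [[0.995, 0.103, 0.0], [0.103, -0.995, 0.01], [0.001, -0.01, -1.0]]
force: [-0.3, -0.9, -1.7]
finger_gap: 0.516
```

send_rows:
  moves:
    - [0,-0.4,0,0,-1]
    - [-0.1,-0.8,0,0,-1]
    - [-0.14,-1,0,0,-1]
    - [-0.14,-1,0,0,-1]
    - [-0.14,-1,0,0,-1]

```text
time_s: 56.82
tcp_pos: [0.5386, -0.0441, 0.238]
tcp_rot: [[0.995, 0.103, 0.0], [0.103, -0.995, 0.009], [0.001, -0.009, -1.0]]
force: [0.3, -1.1, -0.3]
finger_gap: 0.515
```

```bash
python3 -c "
from plan import *
plan(*pocket('green',1,-.001),.14,5.9)"
```

```text
target [ 0.5329 -0.0331  0.14  ] pos [ 0.5386 -0.0441  0.238 ] yaw 5.89 shift now-frame [-0.06  -0.133  1.226] twist -0.0001 gap 0.515 t 56.8167
```

send_rows:
  moves:
    - [-0.06,-0.13,0,0,-1]
    - [-0.06,-0.14,0.3,0,-1]
    - [-0.06,-0.14,0.7,0,-1]
    - [-0.06,-0.14,1,0,-1]
    - [-0.06,-0.14,1,0,-1]

```text
time_s: 57.23
tcp_pos: [0.53, -0.034, 0.1534]
tcp_rot: [[0.995, 0.1, -0.007], [0.101, -0.995, 0.01], [-0.006, -0.01, -1.0]]
force: [-1.0, -0.9, -0.7]
finger_gap: 0.509
```

```bash
python3 -c "
from plan import *; from held import held
held('g');plan(*pocket('green',1,-.001),.076,5.9)"
```

```text
scene face x pct [-0.0073 -0.0057 -0.0045 -0.0034 -0.0015] 93 slope x/z -0.015 y pct [-0.0229  0.0209] bottom [0.059  0.0628]
target [ 0.5329 -0.0331  0.076 ] pos [ 0.5326 -0.0334  0.1582] yaw 5.81 shift now-frame [0.004 0.006 1.027] twist -0.0005 gap 0.512 t 57.3333
```

send_rows:
  moves:
    - [0.01,0,0.25,0,-1]
    - [0.01,0,0.5,0,-1]
    - [0.01,0,0.75,0,-1]
    - [0.01,0,0.95,0,-1]
    - [0.01,0,0.98,0,-1]

```text
time_s: 57.75
tcp_pos: [0.5332, -0.0332, 0.0792]
tcp_rot: [[0.995, 0.1, -0.002], [0.1, -0.995, 0.01], [-0.001, -0.01, -1.0]]
force: [-0.3, 0.1, -0.8]
finger_gap: 0.512
```

send_rows:
  moves:
    - [0,0,0.01,0,-1]
    - [0,0,0.01,0,0.1]
    - [0,0,0.01,0,0.2]
    - [0,0,0.01,0,0.3]
    - [0,0,0.01,0,0.35]

```text
time_s: 58.17
tcp_pos: [0.5338, -0.0333, 0.0794]
tcp_rot: [[0.995, 0.1, -0.0], [0.1, -0.995, 0.009], [0.0, -0.009, -1.0]]
force: [-0.6, 0.1, -0.3]
finger_gap: 0.679
```

send_rows:
  moves:
    - [0,0,0,0,0.35]
    - [0,0,-0.3,0,0.4]
    - [0,0,-0.7,0,0.4]
    - [0,0,-1,0,0.4]
    - [0,0,-1,0,0.4]

```text
time_s: 58.58
tcp_pos: [0.5364, -0.0338, 0.1646]
tcp_rot: [[0.995, 0.1, 0.007], [0.1, -0.995, 0.008], [0.008, -0.007, -1.0]]
force: [0.9, 0.1, 0.7]
finger_gap: 0.698
```

send_rows:
  moves:
    - [0,0,-0.2,0,0.4]
    - [0,0.4,-0.5,0,0.4]
    - [0,0.8,-0.8,0,0.4]
    - [0,1,-0.8,-0.005,0.4]
    - [0,1,-0.8,-0.005,0.4]

```text
time_s: 59.0
tcp_pos: [0.5445, -0.1189, 0.229]
tcp_rot: [[0.994, 0.111, 0.009], [0.111, -0.994, 0.006], [0.009, -0.005, -1.0]]
force: [-1.2, -0.3, -1.1]
finger_gap: 0.698
```

```bash
python3 -c "
from plan import *
im,d=snap('scene','s7');cv2.imwrite('pics/s7c.png',cv2.resize(im[170:310,240:430,::-1],None,fx=4,fy=4))
plan(*st(3,-.011),.22,6.7)"
```

```text
target [ 0.5289 -0.2858  0.22  ] pos [ 0.544  -0.1161  0.2281] yaw 6.44 shift now-frame [-0.427  2.088  0.084] twist -0.0014 gap 0.696 t 59.05
```

View pics/s7c.png

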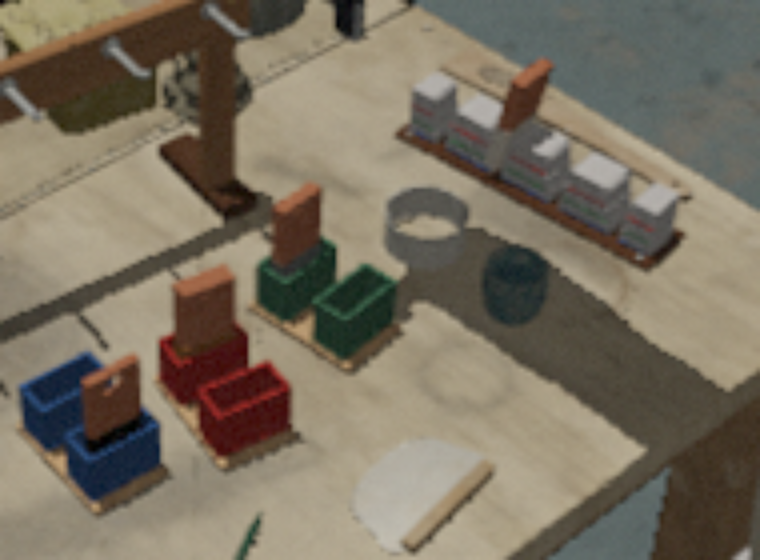

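Grey, amber and black stand in their pockets. White remains at crop (525,95).

send_rows:
  moves:
    - [-0.1,0.4,0,0,0.4]
    - [-0.2,0.8,0,-0.001,0.4]
    - [-0.21,1,0,-0.001,0.4]
    - [-0.21,1,0,-0.001,0.4]
    - [-0.21,1,0,-0.001,0.4]

```text
time_s: 59.47
tcp_pos: [0.5362, -0.1968, 0.2267]
tcp_rot: [[0.993, 0.115, 0.007], [0.115, -0.993, 0.009], [0.008, -0.008, -1.0]]
force: [1.1, 0.7, -0.2]
finger_gap: 0.701
```

send_rows:
  moves:
    - [-0.1,0.4,0,0,0.4]
    - [-0.2,0.8,0,0,0.4]
    - [-0.21,1,0.2,0,0.4]
    - [-0.21,1,0.4,0,0.4]
    - [-0.21,1,0.4,0,0.4]

```text
time_s: 59.88
tcp_pos: [0.5279, -0.2761, 0.1906]
tcp_rot: [[0.993, 0.116, 0.003], [0.116, -0.993, 0.012], [0.004, -0.012, -1.0]]
force: [-0.6, 1.1, -0.2]
finger_gap: 0.701
```

```bash
python3 -c "
from plan import *
plan(*st(3,-.011),.14,6.7)"
```

```text
target [ 0.5289 -0.2858  0.14  ] pos [ 0.5279 -0.2761  0.1906] yaw 6.64 shift now-frame [-0.005  0.129  0.631] twist -0.0003 gap 0.701 t 59.8833
```

send_rows:
  moves:
    - [0,0.13,0,0,0.4]
    - [0,0.14,0.2,0,0.4]
    - [0,0.14,0.5,0,0.4]
    - [0,0.14,0.6,0,0.4]
    - [0,0.14,0.6,0,0.4]

```text
time_s: 60.3
tcp_pos: [0.5289, -0.2852, 0.1412]
tcp_rot: [[0.993, 0.117, 0.0], [0.117, -0.993, 0.014], [0.002, -0.014, -1.0]]
force: [0.2, -0.3, -0.1]
finger_gap: 0.702
```

```bash
python3 -c "
from plan import *
plan(*st(3,-.0105),.079,6.7)"
```

```text
target [ 0.5294 -0.2857  0.079 ] pos [ 0.5289 -0.2852  0.1412] yaw 6.74 shift now-frame [0.003 0.018 0.777] twist 0.0002 gap 0.702 t 60.3
```

send_rows:
  moves:
    - [0,0.01,0.25,0,0.4]
    - [0,0.01,0.5,0,0.4]
    - [0,0.01,0.7,0,0.4]
    - [0,0.01,0.77,0,0.4]
    - [0,0.01,0.77,0,0.1]

```text
time_s: 60.72
tcp_pos: [0.5291, -0.2846, 0.0797]
tcp_rot: [[0.993, 0.118, -0.001], [0.118, -0.993, 0.015], [0.001, -0.015, -1.0]]
force: [0.2, -0.9, 0.4]
finger_gap: 0.576
```

send_rows:
  moves:
    - [0,0,0,0,-1]
    - [0,0,0,0,-1]
    - [0,0,0,0,-1]
    - [0,0,-0.1,0,-1]
    - [0,0,-0.3,0,-1]

```text
time_s: 61.13
tcp_pos: [0.5284, -0.2845, 0.1032]
tcp_rot: [[0.993, 0.118, -0.003], [0.118, -0.993, 0.016], [-0.001, -0.016, -1.0]]
force: [-0.5, -0.3, -1.3]
finger_gap: 0.514
```

send_rows:
  moves:
    - [0,0,-0.2,0,-1]
    - [0,0,-0.5,0,-1]
    - [0,0,-0.8,0,-1]
    - [0,0,-1,0,-1]
    - [0,0,-1,0,-1]

```text
time_s: 61.55
tcp_pos: [0.5305, -0.2864, 0.1883]
tcp_rot: [[0.993, 0.118, 0.003], [0.118, -0.993, 0.012], [0.005, -0.012, -1.0]]
force: [0.9, 0.0, -1.4]
finger_gap: 0.507
```

send_rows:
  moves:
    - [0,0,-0.2,0,-1]
    - [0,0,-0.5,0,-1]
    - [0,0,-0.65,0,-1]
    - [0,0,-0.65,0,-1]

```text
time_s: 61.88
tcp_pos: [0.5315, -0.2874, 0.243]
tcp_rot: [[0.993, 0.118, 0.007], [0.118, -0.993, 0.01], [0.008, -0.009, -1.0]]
force: [0.7, -0.1, -1.1]
finger_gap: 0.508
```

```bash
python3 -c "
from plan import *; from held import held; from stn import st3
held('a');st3();plan(*pocket('green',-1),.22,5.9)"
```

```text
scene face x pct [-0.0035 -0.0019  0.0004  0.002   0.0051] 59 slope x/z 0.163 y pct [-0.0257  0.0213] bottom [0.0625 0.0645]
top face x pct [0.014  0.0144 0.0148 0.0152 0.0156] 5 slope x/z 0.166 y pct [-0.0233 -0.002 ] bottom [0.0633 0.0635]
top green 150 c [505.6 -36.3] size [61.9 92.7] yaw 6.17
top red 150 c [481.9  87.6] size [62.1 92.6] yaw -10.35
top blue 141 c [513.  188.4] size [61.4 91.8] yaw -2.85
scene green 250 c [502.5 -36.6] size [66.1 94.6] yaw 6.97
scene red 290 c [479.6  87.3] size [62.5 96. ] yaw -10.24
scene blue 288 c [511.7 188.8] size [65.  96.6] yaw -3.07
target [ 0.4742 -0.039   0.22  ] pos [ 0.5297 -0.2869  0.2385] yaw 6.8 shift now-frame [-0.323 -3.155  0.272] twist 0.005 gap 0.509 t 62.0833
```

send_rows:
  moves:
    - [0,-0.4,0,0,-1]
    - [-0.1,-0.8,0,0.004,-1]
    - [-0.14,-1,0,0.005,-1]
    - [-0.14,-1,0,0.005,-1]
    - [-0.14,-1,0,0.005,-1]

```text
time_s: 62.5
tcp_pos: [0.5086, -0.2081, 0.2387]
tcp_rot: [[0.995, 0.104, 0.0], [0.104, -0.994, 0.013], [0.002, -0.013, -1.0]]
force: [0.4, -0.7, -1.9]
finger_gap: 0.512
```

send_rows:
  moves:
    - [0,-0.4,0,0,-1]
    - [-0.1,-0.8,0,0,-1]
    - [-0.14,-1,0,0,-1]
    - [-0.14,-1,0,0,-1]
    - [-0.14,-1,0,0,-1]

```text
time_s: 62.92
tcp_pos: [0.489, -0.1302, 0.2395]
tcp_rot: [[0.995, 0.104, -0.0], [0.104, -0.994, 0.013], [0.001, -0.013, -1.0]]
force: [-0.4, -0.7, -1.7]
finger_gap: 0.514
```

send_rows:
  moves:
    - [0,-0.4,0,0,-1]
    - [-0.1,-0.8,0,0,-1]
    - [-0.14,-1,0,0,-1]
    - [-0.14,-1,0,0,-1]
    - [-0.14,-1,0,0,-1]

```text
time_s: 63.33
tcp_pos: [0.4698, -0.0527, 0.2405]
tcp_rot: [[0.995, 0.104, 0.0], [0.104, -0.994, 0.012], [0.001, -0.012, -1.0]]
force: [-0.3, -0.3, -0.2]
finger_gap: 0.508
```

```bash
python3 -c "
from plan import *; from held import held
held('w');plan(*pocket('green',-1,-.0095),.15,5.9)"
```

```text
scene face x pct [-0.0043 -0.0018  0.      0.0018  0.0041] 78 slope x/z 0.15 y pct [-0.0233  0.0203] bottom [0.0625 0.0653]
target [ 0.4647 -0.04    0.15  ] pos [ 0.4698 -0.0537  0.2403] yaw 5.86 shift now-frame [-0.047 -0.162  1.131] twist -0.0002 gap 0.512 t 63.4333
```

send_rows:
  moves:
    - [-0.05,-0.16,0,0,-1]
    - [-0.05,-0.17,0.3,0,-1]
    - [-0.05,-0.17,0.7,0,-1]
    - [-0.05,-0.17,1,0,-1]
    - [-0.05,-0.17,1,0,-1]

```text
time_s: 63.85
tcp_pos: [0.4616, -0.0397, 0.1563]
tcp_rot: [[0.995, 0.101, -0.007], [0.101, -0.995, 0.015], [-0.006, -0.015, -1.0]]
force: [-1.8, -0.2, -1.7]
finger_gap: 0.509
```

```bash
python3 -c "
from plan import *; from held import held
im,d=snap('scene','s8');cv2.imwrite('pics/s8c.png',cv2.resize(im[170:290,260:380,::-1],None,fx=5,fy=5))
held('g');plan(*pocket('green',-1,-.0095),.105,5.9)"
```

```text
scene face x pct [-0.004  -0.002   0.0005  0.0023  0.0044] 72 slope x/z 0.18 y pct [-0.0236  0.0205] bottom [0.0636 0.0663]
target [ 0.4647 -0.04    0.105 ] pos [ 0.4651 -0.0397  0.1617] yaw 5.83 shift now-frame [-0.006  0.013  0.709] twist -0.0004 gap 0.512 t 64.0
```

View pics/s8c.png

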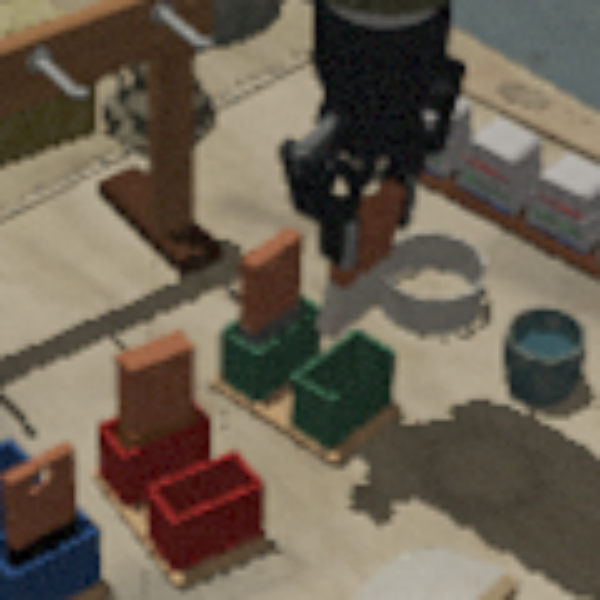

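White is tilted, bottom forward at crop (340,310), above the near green pocket at (345,375). Lowering in stages.

send_rows:
  moves:
    - [-0.005,0.01,0.25,0,-1]
    - [-0.005,0.01,0.5,0,-1]
    - [-0.005,0.01,0.7,0,-1]
    - [-0.005,0.01,0.7,0,-1]
    - [-0.005,0.01,0.7,0,-1]

```text
time_s: 64.42
tcp_pos: [0.4655, -0.0398, 0.107]
tcp_rot: [[0.995, 0.101, 0.002], [0.101, -0.995, 0.013], [0.003, -0.013, -1.0]]
force: [-0.0, 0.5, -0.8]
finger_gap: 0.511
```

```bash
python3 -c "
from plan import *; from held import held
print(get_obs()['force']);held('g');plan(*pocket('green',-1,-.0095),.08,5.9)"
```

```text
[-0.02706918  0.45727378 -0.75409391]
scene face x pct [-0.008  -0.0028 -0.0011  0.0012  0.004 ] 70 slope x/z 0.085 y pct [-0.0296  0.0279] bottom [0.0876 0.0897]
target [ 0.4647 -0.04    0.08  ] pos [ 0.466  -0.0399  0.1076] yaw 5.82 shift now-frame [-0.018  0.004  0.345] twist -0.0005 gap 0.513 t 64.5167
```

send_rows:
  moves:
    - [-0.01,0,0.1,0,-1]
    - [-0.015,0,0.2,0,-1]
    - [-0.015,0,0.3,0,-1]
    - [-0.015,0,0.33,0,-1]
    - [-0.015,0,0.33,0,-1]

```text
time_s: 64.93
tcp_pos: [0.4642, -0.0396, 0.0802]
tcp_rot: [[0.995, 0.102, 0.001], [0.102, -0.995, 0.013], [0.003, -0.013, -1.0]]
force: [-0.1, 0.2, -1.7]
finger_gap: 0.51
```

```bash
python3 -c "
from plan import *; from stn import st3
print(get_obs()['force']);plan(*pocket('green',-1,-.0095),.08,5.9);st3()"
```

```text
[-0.12218793  0.22756417 -1.68210514]
target [ 0.4647 -0.04    0.08  ] pos [ 0.4642 -0.0396  0.0802] yaw 5.83 shift now-frame [0.006 0.006 0.002] twist -0.0004 gap 0.51 t 64.9333
top green 77 c [535.1 -33.1] size [32.6 62. ] yaw -83.82
top red 149 c [481.9  87.5] size [61.7 92.8] yaw -10.39
top blue 134 c [512.8 188.7] size [61.4 91.7] yaw -3.13
scene green 221 c [503.1 -32.9] size [ 61.4 100.2] yaw 12.01
scene red 282 c [479.6  87.4] size [64.6 95.9] yaw -10.37
scene blue 277 c [512.5 189. ] size [63.3 98.4] yaw -2.06
```

No contact force, and the bottom is about 5 mm above the pocket floor. Releasing and withdrawing.

send_rows:
  moves:
    - [0,0,0.02,0,-1]
    - [0,0,0.02,0,0.1]
    - [0,0,0.02,0,0.2]
    - [0,0,0.02,0,0.3]
    - [0,0,0.02,0,0.4]

```text
time_s: 65.45
tcp_pos: [0.465, -0.0396, 0.0797]
tcp_rot: [[0.995, 0.102, 0.003], [0.102, -0.995, 0.013], [0.004, -0.012, -1.0]]
force: [0.8, -0.2, 0.2]
finger_gap: 0.699
```

send_rows:
  moves:
    - [0,0,0,0,0.4]
    - [0,0,-0.3,0,0.4]
    - [0,0,-0.7,0,0.4]
    - [0,0,-1,0,0.4]
    - [0,0,-1,0,0.4]

```text
time_s: 65.87
tcp_pos: [0.4673, -0.0406, 0.1642]
tcp_rot: [[0.995, 0.102, 0.01], [0.102, -0.995, 0.011], [0.011, -0.01, -1.0]]
force: [0.9, 0.2, 0.3]
finger_gap: 0.704
```

send_rows:
  moves:
    - [0,0,-0.2,0,0.4]
    - [0,0.4,-0.6,0,0.4]
    - [0,0.8,-0.9,0,0.4]
    - [0,1,-0.9,0,0.4]
    - [0,1,-0.9,0,0.4]

```text
time_s: 66.28
tcp_pos: [0.4752, -0.1257, 0.2364]
tcp_rot: [[0.995, 0.096, 0.012], [0.096, -0.995, 0.009], [0.013, -0.008, -1.0]]
force: [-0.4, 0.4, -1.1]
finger_gap: 0.704
```

send_rows:
  moves:
    - [0,0.4,0,0,0.4]
    - [0,0.8,0,0,0.4]
    - [0,1,0,0,0.4]
    - [0,1,0,0,0.4]
    - [0,1,0,0,0.4]

```text
time_s: 66.7
tcp_pos: [0.4827, -0.2051, 0.2349]
tcp_rot: [[0.995, 0.095, 0.011], [0.095, -0.995, 0.011], [0.012, -0.01, -1.0]]
force: [0.6, 1.5, 0.8]
finger_gap: 0.703
```

```bash
python3 -c "
from plan import *; from fit import box
im,d=snap('scene','s9');cv2.imwrite('pics/s9c.png',cv2.resize(im[180:310,240:380,::-1],None,fx=4,fy=4))
from stn import st3;st3()
W=cloud('scene',d)
for n,(s,k) in dict(white=('green',-1),grey=('green',1),amber=('red',1),black=('blue',-1)).items():
    x,y=pocket(s,k);P=box(W,(x-.025,x+.025),(y-.03,y+.03),(.056,.2));print(n,len(P),'top z',np.percentile(P[:,2],[95,99]).round(3))
for n in('cutter_ring','rib','slip_cup'):
    r=masks_of(n,'scene')
    if r: P=W[r[0]['mask']];print(n,np.nanmedian(P,0).round(3))
print(get_obs()['tcp_pos'],get_obs()['force'])"
```

```text
top green 152 c [506.1 -36.4] size [61.8 91.4] yaw 6.13
top red 151 c [481.9  87.6] size [62.1 92.7] yaw -10.42
top blue 137 c [512.8 188.8] size [60.8 90.5] yaw -1.83
scene green 255 c [503.2 -36.7] size [65.9 95.2] yaw 6.85
scene red 284 c [480.2  86.8] size [64.2 97.5] yaw -10.38
scene blue 284 c [510.  188.9] size [64.1 98.7] yaw -2.36
white 169 top z [0.111 0.114]
grey 203 top z [0.111 0.112]
amber 272 top z [0.112 0.113]
black 227 top z [0.112 0.113]
cutter_ring [ 0.515 -0.17   0.018]
rib [0.443 0.331 0.006]
slip_cup [ 0.415 -0.158  0.029]
[ 0.48300305 -0.20434451  0.23588334] [-0.2449334  -0.53781016  0.59232061]
```

View pics/s9c.png

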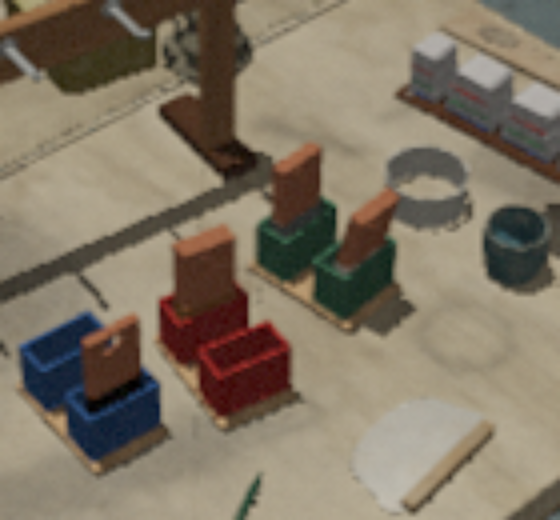

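All four tiles stand in their pockets with their tops at about 0.11 m. White leans slightly at crop (368,230), well under the limit. Handing in.

```bash
python3 -c "
from station import *
print(close_job())"
```

```text
the job is handed in; nothing more can be done
None
```

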